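# Change over filter cartridges on the vacuum check station

### The arm

A 6-joint arm with a two-finger parallel gripper is mounted at the origin on the work surface. World frame = base frame: x ahead of the robot, y to its left, z up, the work surface at z = 0. Lengths are in m, angles in rad, forces in N, time in s.
With the tool pointing down it reaches from about 0.35 to 0.975 m from the base axis. Payload 4.9 kg.
Tool frame: the origin (TCP) lies at the very end of the fingers, on their centre line; the grasp point (between the pads) lies 19 mm behind it; x points along the fingers, z is the direction in which the jaws open and shut, and the axes are right-handed (so a half turn about x gives the same grasp; the last joint's range is limited). The gripper opens to 85 mm and grips with 20 to 120 N. Pads are 22 mm wide; open, the fingers measure 114 mm over their backs; the gripper's body (76 mm by 85 mm) begins 54 mm behind the grasp point. The pads swing forward as they close: fully open they stand 13 mm farther back than shut.
Start: joints at [-1.44, 0.053, 1.613, -0, 1.476, -0.119], TCP at [0.155, -0.606, 0.231] pointing down, gripper open.
Joint ranges: [-3.01, 3.01], [-1.01, 2.22], [0.06, 2.58], [-1.02, 4.17], [0.09, 2.62], [-3.14, 3.14]. Speed limits (rad/s): [2.57, 2.57, 3.14, 3.14, 3.14, 3.14].

### API

Orientations are given as a unit quaternion [w, x, y, z].
In Python, from plant import manip, viewer gives the robot as it stands.
- The arm moves only by the shell command python3 -m inch 'ROWS'. ROWS is JSON, a list of rows, each an object with "fingers": the opening, from -1 (shut) to 1 (fully open), so that 0 is half open; "delta_pos": the shift along the tool's x, y, z in cm, a list of three; "twist": the turn, a rotation vector about the tool's x, y, z in degrees, a list of three. A call has 1 to 5 rows; each row shifts and turns the commanded pose from where the row before left it, along the tool's axes as they then stand; what a row does not reach is not made up. A row lasts 1/8 s, in which the tool goes at most 62.5 mm and 10.7 degrees, less where a joint would pass 70% of its speed; a pose out of reach is approached as far as the arm can. A call is refused whole if a number of a shift passes 6.25 or a number of a turn 10.7, either way. A call with a gripper value outside its range is refused whole. The fingers move at their own pace and stop on an object; the grip force is fixed at half the most. Time passes only in rows, so rows that do not move let the fingers close. It gives the time, the measured TCP pose, the force and the opening at its end, in the units of the state.
- manip.state(): the state, without advancing time (a new reading comes with each control period).
- viewer.grab_frame(name): name is "scene" or "side" or "wrist"; returns a dict with "pixels" (420x560x3 uint8, blue, green, red), "range_z" (420x560 float32, m along the optical axis (not along the pixel's ray), 0 where there is no reading), "K" (3x3 intrinsics, pixels), "k1" (the pictures are not rectified: a ray, as slopes to the right and down, at radius r is drawn at 1 + k1 r^2 times it, then the intrinsics apply), "pose" (4x4, takes a point from camera to world coordinates). Camera axes: x right, y down, z forward; pixel columns grow to the right and rows downward; lengths in m; the calibration is good to about 2 mm. A picture is of the moment at which its call begins.
- manip.job_done(): hands the job in, once; it reports no verdict.
The state is a dict: "time": time; "joint_pos": joint angles; "joint_vel": joint speeds; "joint_efforts": joint torques, N m; "tool_pos": TCP position; "tool_rot": TCP orientation; "contact_force": force on the tool from outside, world axes, zero at the start; "ft_torque": the same for the moment, N m; "gripper_width": opening from 0.0 (shut) to 1.0 (fully open).
Only numpy, scipy, OpenCV 4.12 (cv2) and the standard library are available. Lean on these libraries where they do the work, as an engineer would, in place of code of your own. Each camera call takes 0.05 s, during which the arm holds its last target.

### The job

Change over the filter cartridges on the check station: first shut the air by pushing the valve lever through its quarter turn to the stop where it lies across the pipe. With the air shut, move the finished (plugged) cartridges from the pads into the shallow blue tray, stand every waiting cartridge upright in the middle of a pad of its own with its data plate squarely facing the code reader, and turn the regulator knob's pointer to the index mark. Only then push the lever back to its fully open stop, in line with the pipe; stand the cartridges down without dropping them, and leave the tools and other things on the bench alone.

Things in the scene. Friction and masses are not known exactly. Their poses are not given: they have to be found in the camera images.
- w0_mid (a point): a waiting filter cartridge (may be absent), loose on the near part of the bench at the start: closed aluminium cylinder, 54 mm wide, 70 mm tall, 0.3 kg, upright on its dark weighted foot, flat top, no plug. A white data plate with black dots, 26 mm wide, on its side; a black line on its top runs from the centre towards that side. Point: its centre, 35 mm above its underside; x points out through the plate, z up
- w0_plate (a point): point on the surface of that cartridge at the middle of its data plate, 27 mm from the axis, 35 mm above its underside
- w1_mid (a point): a waiting filter cartridge (may be absent), loose on the near part of the bench at the start: closed aluminium cylinder, 54 mm wide, 70 mm tall, 0.3 kg, upright on its dark weighted foot, flat top, no plug. A white data plate with black dots, 26 mm wide, on its side; a black line on its top runs from the centre towards that side. Point: its centre, 35 mm above its underside; x points out through the plate, z up
- w1_plate (a point): point on the surface of that cartridge at the middle of its data plate, 27 mm from the axis, 35 mm above its underside
- w2_mid (a point): a waiting filter cartridge (may be absent), loose on the near part of the bench at the start: closed aluminium cylinder, 54 mm wide, 70 mm tall, 0.3 kg, upright on its dark weighted foot, flat top, no plug. A white data plate with black dots, 26 mm wide, on its side; a black line on its top runs from the centre towards that side. Point: its centre, 35 mm above its underside; x points out through the plate, z up
- w2_plate (a point): point on the surface of that cartridge at the middle of its data plate, 27 mm from the axis, 35 mm above its underside
- f0_mid (a point): a finished filter cartridge (may be absent), on a pad of the check station at the start: closed aluminium cylinder, 54 mm wide, 70 mm tall, 0.3 kg, upright on its dark weighted foot, like the waiting ones but with a black plug 18 mm wide, 12 mm high on its top. Point: its centre, 35 mm above its underside, half-way up the cylinder
- f1_mid (a point): a finished filter cartridge (may be absent), on a pad of the check station at the start: closed aluminium cylinder, 54 mm wide, 70 mm tall, 0.3 kg, upright on its dark weighted foot, like the waiting ones but with a black plug 18 mm wide, 12 mm high on its top. Point: its centre, 35 mm above its underside, half-way up the cylinder
- f2_mid (a point): a finished filter cartridge (may be absent), on a pad of the check station at the start: closed aluminium cylinder, 54 mm wide, 70 mm tall, 0.3 kg, upright on its dark weighted foot, like the waiting ones but with a black plug 18 mm wide, 12 mm high on its top. Point: its centre, 35 mm above its underside, half-way up the cylinder
- pad_0 (a point): centre of the left pad of the check station (seen from the robot): a black disc 80 mm wide, flush with the bench at z = 0, 100 mm from the next. x points level to the code reader, a grey and black block along the row of pads, 45 mm high, 310 mm long, near face 75 mm from the line of pad centres, a round lens for each pad
- pad_1 (a point): centre of the middle pad of the check station (seen from the robot): a black disc 80 mm wide, flush with the bench at z = 0, 100 mm from the next. x points level to the code reader, a grey and black block along the row of pads, 45 mm high, 310 mm long, near face 75 mm from the line of pad centres, a round lens for each pad
- pad_2 (a point): centre of the right pad of the check station (seen from the robot): a black disc 80 mm wide, flush with the bench at z = 0, 100 mm from the next. x points level to the code reader, a grey and black block along the row of pads, 45 mm high, 310 mm long, near face 75 mm from the line of pad centres, a round lens for each pad
- tray_in (a point): centre of the inner floor of the shallow blue sheet-metal tray, fixed on the bench: inside 192 mm along its x and 132 mm along its y, rim 22 mm above the bench, inner floor about 4 mm above the bench
- valve_pivot (a point): on the upright axis of the ball valve of the fixed aluminium air manifold, at mid-height of the lever, 83 mm above the bench. The manifold block is 46 mm high, 70 mm along its x, 250 mm along its y; the pipe runs along y and its end beyond the valve points to -y. Axes: the manifold's
- valve_lever (a joint): angle of the valve lever, rad: 0 = shut stop (lever to the manifold's -x, across the pipe, towards the robot), 1.571 = fully open stop (lever to the manifold's -y, along the pipe); grows counterclockwise seen from above; stays where left, friction 0.12 N m
- lever_grip (a point): on the valve lever, a level bar reaching 118 mm from the axis: a point on its black sleeve (17 mm wide, 14 mm high, from 52 to 118 mm off the axis), 90 mm from the axis, at mid-height, 83 mm above the bench. Nothing beneath the lever is higher than 46 mm, save the valve stem at the axis
- knob_axis (a point): on the upright axis of the grey regulator knob of the manifold (140 mm along +y from the valve), at mid-height of its grip bar, 78 mm above the bench; axes: the manifold's. The bar is 44 mm long, 13 mm thick, 64 to 90 mm above the bench; a white stripe at one end is the pointer. The index is the one thick white mark on the black dial beneath, at -x
- regulator (a joint): angle of the regulator knob, rad: 0 = pointer at the index mark (bar along the manifold's x, pointer to -x); grows counterclockwise seen from above; stays where left, friction 0.05 N m, range -2.4 to 2.4
- wrench: a 170 mm wrench lying about, to be left alone; origin under its middle
- screwdriver: a 190 mm screwdriver lying about, to be left alone
- bottle: a white bottle 52 mm in diameter, 140 mm tall, to be left alone; origin at its foot
- cup: a steel cup 70 mm wide, 60 mm tall, to be left alone; origin at its foot
- spacer: a dark steel spacer ring 36 mm wide, 14 mm high, lying flat, to be left alone
- bush: a small brass bush 24 mm wide, 28 mm tall, to be left alone; origin at its foot
Mind the look-alikes: they are no part of the job. Leave any green or pink look-alike of the part that bears w1_mid alone.

How it is judged:
By the outcome, as a careful person would: the job done as asked, in the order asked, and still so for the second after the job is handed in, with the robot touching nothing.
Of f0, f1, f2 only 1 to 2 are there at a start; the rules pass over those that are not, and their reading is None.
Of w0, w1, w2 only 2 to 3 are there at a start; the rules pass over those that are not, and their reading is None.
At some moment in a run one of w0, w1, w2 may be knocked a few centimetres aside while the robot is not near it.
It also fails if it takes over 210 s, if anything falls off the work surface, if the arm or the gripper's body presses on something with over 40 N, if the wrist force passes 120 N, or if a joint passes its speed limit or range.

## Working session

There is one attempt and no reset: what is moved stays moved. The work goes in short steps, Python scripts to look and compute and a shell command to move; the robot and the scene stay as the last step left them, time stands still between calls to the robot, and variables do not carry over. Pictures are saved under pics/ and viewed, and the job is handed in when it is done.

```bash
ls -la; mkdir -p pics
cat > h.py <<'E'
import numpy as np, cv2
from plant import manip, viewer
def snap(n,fn):
    f=viewer.grab_frame(n); cv2.imwrite('pics/'+fn+'.png',f['pixels']); np.savez('pics/'+fn+'.npz',**f); return f
def load(fn): return dict(np.load('pics/'+fn+'.npz'))
def ray(f,u,v):
    K=f['K'];k=float(f['k1']); d=np.array([(u-K[0,2])/K[0,0],(v-K[1,2])/K[1,1]]); s=d.copy()
    for _ in range(20): s=d/(1+k*(s@s))
    return np.array([s[0],s[1],1.])
def onz(f,u,v,z):
    P=f['pose']; r=P[:3,:3]@ray(f,u,v); o=P[:3,3]; return o+r*(z-o[2])/r[2]
def depth(f,u,v):
    P=f['pose']; d=f['range_z'][int(round(v)),int(round(u))]; return P[:3,:3]@(ray(f,u,v)*d)+P[:3,3]
def proj(f,p):
    P=f['pose']; c=P[:3,:3].T@(np.asarray(p)-P[:3,3]); s=c[:2]/c[2]; s=s*(1+float(f['k1'])*(s@s)); K=f['K']; return K[0,0]*s[0]+K[0,2],K[1,1]*s[1]+K[1,2]
E
python3 - <<'E'
from h import *
for n in ['scene','side','wrist']:
    f=snap(n,n+'0'); print(n,f['K'].round(1).tolist(),f['k1'],f['pose'].round(3).tolist())
print(manip.state())
E
```

```text
total 12
drwxr-xr-x  3 agent agent 4096 Dec  7 02:49 .
drwxr-xr-x 23 root  root  4096 Dec  7 02:49 ..
drwxr-xr-x  2 agent agent 4096 Dec  7 02:49 pics
scene [[517.4, 0.0, 284.1], [0.0, 517.4, 213.2], [0.0, 0.0, 1.0]] -0.012643064021385634 [[-0.649, 0.649, -0.396, 1.021], [0.761, 0.557, -0.333, 0.401], [0.005, -0.518, -0.855, 1.264], [0.0, 0.0, 0.0, 1.0]]
side [[440.6, 0.0, 281.9], [0.0, 440.6, 213.0], [0.0, 0.0, 1.0]] -0.07767453713835877 [[-0.922, -0.243, 0.302, 0.039], [-0.387, 0.614, -0.688, 0.926], [-0.018, -0.751, -0.66, 1.037], [0.0, 0.0, 0.0, 1.0]]
wrist [[363.2, 0.0, 284.9], [0.0, 363.2, 213.4], [0.0, 0.0, 1.0]] -0.09753884086396857 [[0.248, -0.922, -0.299, 0.232], [-0.969, -0.237, -0.074, -0.587], [-0.003, 0.308, -0.951, 0.374], [0.0, 0.0, 0.0, 1.0]]
{'time': 0.15, 'joint_pos': array([-1.44001650e+00,  5.32341303e-02,  1.61398747e+00,  2.40894941e-05,
        1.47601657e+00, -1.19054525e-01]), 'joint_vel': array([-3.38112484e-05, -8.05653783e-04, -4.46390684e-03, -1.46781767e-03,
       -1.84986949e-04, -2.42303834e-03]), 'joint_efforts': array([ 1.61442863e-04, -3.94239414e+01, -3.70722699e+01, -1.36850272e-04,
        4.64928497e-03,  1.52831412e-06]), 'tool_pos': array([ 0.15443621, -0.60510932,  0.23032221]), 'tool_rot': array([ 0.55799176,  0.4342232 ,  0.55880741, -0.43339322]), 'contact_force': array([-0.45338483, -1.20106493, -0.75989834]), 'ft_torque': array([ 0.01264772, -0.03283299,  0.04580004]), 'gripper_width': 1.0021880937339194}
```

View pics/scene0.png

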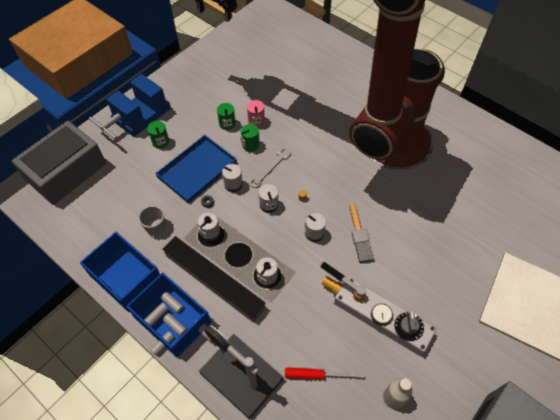

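View pics/side0.png

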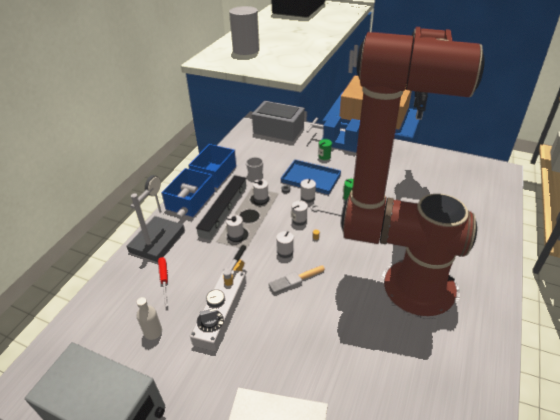

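View pics/wrist0.png

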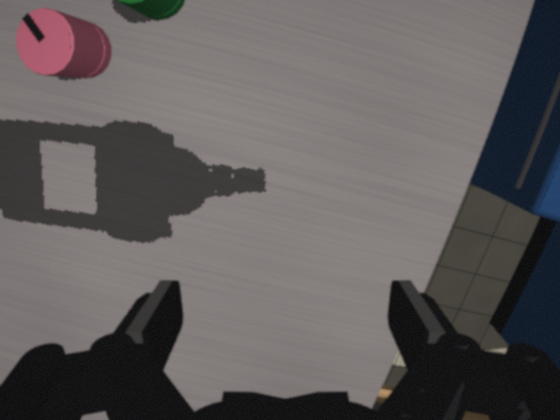

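Run:
```python
from h import *
im=cv2.imread('pics/scene0.png')
cv2.imwrite('pics/c1.png',cv2.resize(im[130:330,150:350],None,fx=3,fy=3,interpolation=cv2.INTER_CUBIC))
cv2.imwrite('pics/c2.png',cv2.resize(im[250:360,310:450],None,fx=5,fy=5,interpolation=cv2.INTER_CUBIC))
```

```text
(no output)
```

View pics/c1.png

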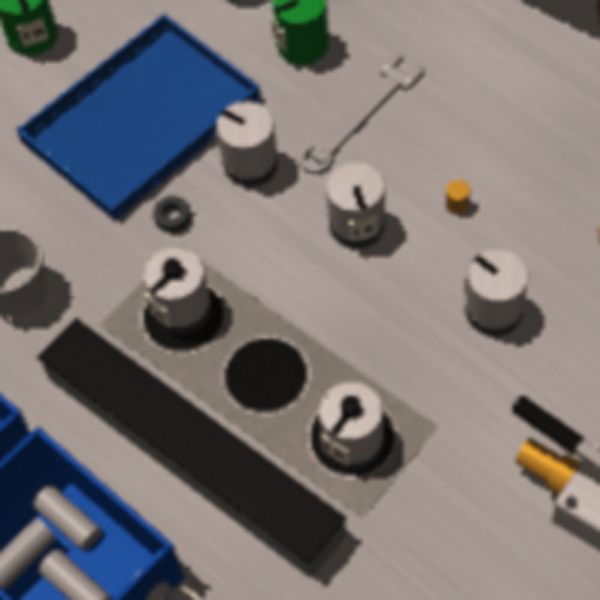

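View pics/c2.png

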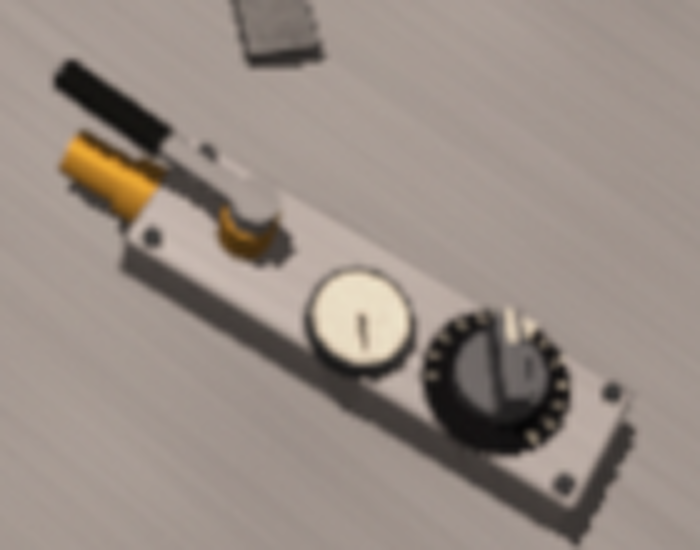

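Run:
```python
from h import *
f=load('scene0')
c1=lambda u,v:(150+u/3-.33,130+v/3-.33)
c2=lambda u,v:(310+u/5-.4,250+v/5-.4)
for n,c,u,v,z in [('pad_e',c1,266,375,0),('padL?',c1,182,312,0),('padR?',c1,352,436,0),('wA',c1,245,126,.07),('wAend',c1,222,111,.07),('wB',c1,356,191,.07),('wBend',c1,363,208,.07),('wC',c1,497,276,.07),('wCend',c1,477,259,.07),('f1',c1,174,274,.07),('f2',c1,350,409,.07),
 ('t1',c1,165,17,.022),('t2',c1,258,93,.022),('t3',c1,117,216,.022),('t4',c1,20,132,.022),('reader1',c1,77,320,.045),('reader2',c1,345,521,.045),
 ('piv',c2,255,203,.086),('tip',c2,65,78,.083),('knob',c2,500,375,.07),('pointer',c2,512,322,.064),('m1',c2,125,240,.046),('m2',c2,570,500,.046),('m3',c2,630,395,.046),('gauge',c2,362,318,.06)]:
    print(n,onz(f,*c(u,v),z).round(4))
for n,uv in [('bushtop',(458,190)),('spacer',(173,213)),('wrench1',(320,160)),('wrench2',(403,68))]:
    print(n,onz(f,*c1(*uv),.01).round(3))
```

```text
pad_e [ 0.6166 -0.0995  0.    ]
padL? [ 0.6197 -0.2033  0.    ]
padR? [ 6.111e-01 -3.000e-04  0.000e+00]
wA [ 0.4603 -0.2661  0.07  ]
wAend [ 0.4618 -0.2948  0.07  ]
wB [ 0.4471 -0.138   0.07  ]
wBend [ 0.4569 -0.1209  0.07  ]
wC [0.4333 0.0171 0.07  ]
wCend [ 0.4312 -0.0075  0.07  ]
f1 [ 0.6191 -0.2025  0.07  ]
f2 [0.6162 0.0042 0.07  ]
t1 [ 0.3913 -0.4504  0.022 ]
t2 [ 0.4   -0.311  0.022]
t3 [ 0.5928 -0.3128  0.022 ]
t4 [ 0.5866 -0.4553  0.022 ]
reader1 [ 0.7009 -0.2472  0.045 ]
reader2 [0.6872 0.0606 0.045 ]
piv [0.5205 0.2275 0.086 ]
tip [0.5268 0.1145 0.083 ]
knob [0.5089 0.3666 0.07  ]
pointer [0.4801 0.3561 0.064 ]
m1 [0.5621 0.1838 0.046 ]
m2 [0.5288 0.4254 0.046 ]
m3 [0.466  0.4197 0.046 ]
gauge [0.5243 0.299  0.06  ]
bushtop [ 0.353 -0.091  0.01 ]
spacer [ 0.551 -0.281  0.01 ]
wrench1 [ 0.414 -0.216  0.01 ]
wrench2 [ 0.275 -0.228  0.01 ]
```

```bash
cat >> h.py <<'E'
from scipy.spatial.transform import Rotation as Ro
def goto(x,y,z,jaw):
    """jaw: yaw deg of tool z axis in world; tool x down. Prints delta in current tool axes + twist about x (after levelling)"""
    s=manip.state(); q=s['tool_rot']; R=Ro.from_quat([q[1],q[2],q[3],q[0]]).as_matrix()
    a=np.radians(jaw); tx=np.array([0,0,-1.]); tz=np.array([np.cos(a),np.sin(a),0]); ty=np.cross(tz,tx)
    T=np.c_[tx,ty,tz]
    print('cur',s['tool_pos'].round(4),'jaw yaw',np.degrees(np.arctan2(R[1,2],R[0,2])).round(2),'t',round(s['time'],2),'F',s['contact_force'].round(1),'w',round(s['gripper_width'],3))
    d=np.array([x,y,z])-s['tool_pos']
    print(' delta cm in current axes',(R.T@d*100).round(2),' in target axes',(T.T@d*100).round(2),' twist deg',np.degrees(Ro.from_matrix(R.T@T).as_rotvec()).round(2))
E
python3 - <<'E'
from h import *
goto(.57,.12,.2,0); goto(.57,.12,.2,180);goto(.57,.12,.2,-90);goto(.57,.12,.2,90)
E
```

```text
cur [ 0.1544 -0.6051  0.2303] jaw yaw -75.69 t 0.15 F [-0.5 -1.2 -0.8] w 1.002
 delta cm in current axes [  3.14  58.19 -59.98]  in target axes [ 3.03 72.51 41.56]  twist deg [-7.569e+01 -7.000e-02 -7.000e-02]
cur [ 0.1544 -0.6051  0.2303] jaw yaw -75.69 t 0.15 F [-0.5 -1.2 -0.8] w 1.002
 delta cm in current axes [  3.14  58.19 -59.98]  in target axes [  3.03 -72.51 -41.56]  twist deg [ 1.0431e+02 -8.0000e-02  8.0000e-02]
cur [ 0.1544 -0.6051  0.2303] jaw yaw -75.69 t 0.15 F [-0.5 -1.2 -0.8] w 1.002
 delta cm in current axes [  3.14  58.19 -59.98]  in target axes [  3.03  41.56 -72.51]  twist deg [14.31 -0.09 -0.  ]
cur [ 0.1544 -0.6051  0.2303] jaw yaw -75.69 t 0.15 F [-0.5 -1.2 -0.8] w 1.002
 delta cm in current axes [  3.14  58.19 -59.98]  in target axes [  3.03 -41.56  72.51]  twist deg [-1.6569e+02  0.0000e+00 -1.4000e-01]
```

```bash
python3 -m inch '[{"fingers":-1,"delta_pos":[0,0,0],"twist":[7.15,0,0]},{"fingers":-1,"delta_pos":[0,0,0],"twist":[7.15,0,0]},{"fingers":-1,"delta_pos":[-2,3.8,-4.3],"twist":[0,0,0]},{"fingers":-1,"delta_pos":[-2,3.8,-4.3],"twist":[0,0,0]},{"fingers":-1,"delta_pos":[-2,3.8,-4.3],"twist":[0,0,0]}]'
python3 -m inch '[{"fingers":-1,"delta_pos":[-2,3.8,-4.3],"twist":[0,0,0]},{"fingers":-1,"delta_pos":[-2,3.8,-4.3],"twist":[0,0,0]},{"fingers":-1,"delta_pos":[0,4,-4.5],"twist":[0,0,0]},{"fingers":-1,"delta_pos":[0,4,-4.5],"twist":[0,0,0]},{"fingers":-1,"delta_pos":[0,4,-4.5],"twist":[0,0,0]}]'
python3 -m inch '[{"fingers":-1,"delta_pos":[0,4,-4.5],"twist":[0,0,0]},{"fingers":-1,"delta_pos":[0,4,-4.5],"twist":[0,0,0]},{"fingers":-1,"delta_pos":[0,0,0],"twist":[0,0,0]},{"fingers":-1,"delta_pos":[0,0,0],"twist":[0,0,0]}]'
python3 - <<'E'
from h import *
goto(.55,-.15,.33,-90); snap('wrist','w1')
E
```

```text
time: 0.78
tool_pos: [0.2692, -0.475, 0.2914]
tool_rot: [0.5, 0.5, 0.5, -0.5]
contact_force: [0.6, -0.2, 1.1]
gripper_width: 0.002
time: 1.4
tool_pos: [0.4653, -0.2538, 0.3312]
tool_rot: [0.5, 0.5, 0.5, -0.5]
contact_force: [0.6, -0.5, 0.2]
gripper_width: -0.004
time: 1.9
tool_pos: [0.5442, -0.1655, 0.3309]
tool_rot: [0.5, 0.5, 0.5, -0.5]
contact_force: [-0.1, -0.7, 0.3]
gripper_width: 0.001
cur [ 0.5442 -0.1655  0.3309] jaw yaw -89.96 t 1.9 F [-0.1 -0.7  0.3] w 0.001
 delta cm in current axes [ 0.08  0.58 -1.55]  in target axes [ 0.09  0.58 -1.55]  twist deg [0.04 0.   0.06]
```

View pics/w1.png

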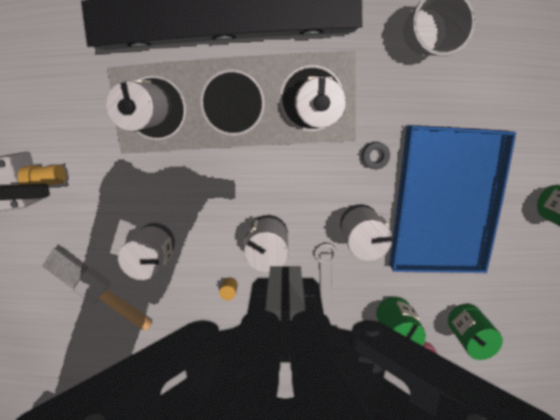

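Run:
```python
from h import *
im=cv2.imread('pics/w1.png')
cv2.imwrite('pics/c3.png',cv2.resize(im[40:160,80:360],None,fx=2.85,fy=2.85,interpolation=cv2.INTER_CUBIC))
cv2.imwrite('pics/c4.png',cv2.resize(im[190:290,100:400],None,fx=2.6,fy=2.6,interpolation=cv2.INTER_CUBIC))
```

```text
(no output)
```

View pics/c3.png

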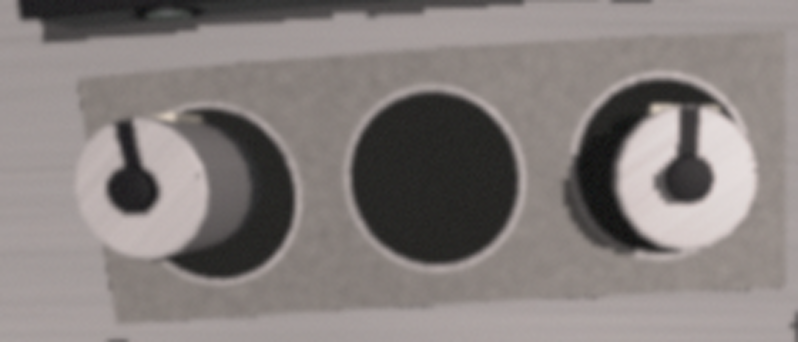

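View pics/c4.png

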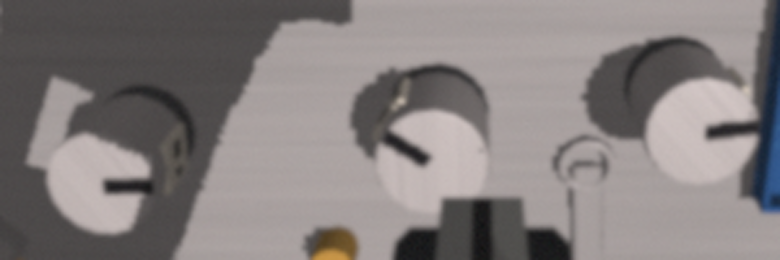

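Run:
```python
from h import *
f=load('w1')
a=lambda x,y:(80+(x+.5)/2.85-.5,40+(y+.5)/2.85-.5)
b=lambda x,y:(100+(x+.5)/2.6-.5,190+(y+.5)/2.6-.5)
i=lambda x,y:(x,y)
for n,c,u,v,z in [('pad0',a,210,191,0),('pad1',a,435,178,0),('pad2',a,661,166,0),('f0',a,143,188,.07),('f2',a,686,178,.07),('wA',b,702,131,.07),('wAs',b,708,132,.07),('wAe',b,757,128,.07),('wB',b,431,160,.07),('wBs',b,427,159,.07),('wBe',b,385,135,.07),('wC',b,100,184,.07),('wCs',b,104,187,.07),('wCe',b,150,187,.07),
('t',i,407,125,.022),('t',i,514,132,.022),('t',i,487,271,.022),('t',i,393,270,.022),('tipL',i,47,191,.083),('reader corner',i,87,46,.0),('readercorner',i,360,31,.0),('station',a,82,78,0),('station',a,118,322,0),('station',a,784,290,0),('station',a,780,30,0)]:
    print(n,onz(f,*c(u,v),z).round(4))
```

```text
pad0 [0.6139 0.0025 0.    ]
pad1 [ 0.6182 -0.0994  0.    ]
pad2 [ 0.6233 -0.1993  0.    ]
f0 [0.6172 0.004  0.07  ]
f2 [ 0.6192 -0.204   0.07  ]
wA [ 0.4598 -0.2684  0.07  ]
wAs [ 0.4593 -0.2713  0.07  ]
wAe [ 0.4613 -0.2942  0.07  ]
wB [ 0.4451 -0.1426  0.07  ]
wBs [ 0.4456 -0.1407  0.07  ]
wBe [ 0.4576 -0.1215  0.07  ]
wC [0.4314 0.0167 0.07  ]
wCs [0.4298 0.0149 0.07  ]
wCe [ 0.4301 -0.0078  0.07  ]
t [ 0.5927 -0.3164  0.022 ]
t [ 0.5877 -0.4584  0.022 ]
t [ 0.3917 -0.4557  0.022 ]
t [ 0.3951 -0.317   0.022 ]
tipL [0.5245 0.1109 0.083 ]
reader corner [0.6912 0.0828 0.    ]
readercorner [ 0.7033 -0.2567  0.    ]
station [0.6644 0.0569 0.    ]
station [0.5553 0.0524 0.    ]
station [ 0.5691 -0.2566  0.    ]
station [ 0.6808 -0.2495  0.    ]
```

```bash
python3 -m inch '[{"fingers":-1,"delta_pos":[0,0.2,-6],"twist":[0,0,0]},{"fingers":-1,"delta_pos":[0,0.2,-6],"twist":[0,0,0]},{"fingers":-1,"delta_pos":[0,0.2,-6],"twist":[0,0,0]},{"fingers":-1,"delta_pos":[0,0.2,-6],"twist":[0,0,0]},{"fingers":-1,"delta_pos":[0,0.2,-6],"twist":[0,0,0]}]'
python3 -m inch '[{"fingers":-1,"delta_pos":[0,0.2,-6],"twist":[0,0,0]},{"fingers":-1,"delta_pos":[0,0,0],"twist":[0,0,0]},{"fingers":-1,"delta_pos":[0,0,0],"twist":[0,0,0]}]'
python3 - <<'E'
from h import *
goto(.55,.2,.33,-90); snap('wrist','w2')
im=cv2.imread('pics/w2.png')
E
```

```text
time: 2.58
tool_pos: [0.5542, 0.1346, 0.3316]
tool_rot: [0.5, 0.501, 0.499, -0.501]
contact_force: [0.6, -0.8, -0.1]
gripper_width: 0.004
time: 2.95
tool_pos: [0.5565, 0.1932, 0.3313]
tool_rot: [-0.5, -0.5, -0.499, 0.5]
contact_force: [0.7, -0.1, -0.2]
gripper_width: -0.003
cur [0.5565 0.1932 0.3313] jaw yaw -90.08 t 2.95 F [ 0.7 -0.1 -0.2] w -0.003
 delta cm in current axes [ 0.13 -0.65 -0.68]  in target axes [ 0.13 -0.65 -0.68]  twist deg [-0.08  0.04 -0.  ]
```

View pics/w2.png

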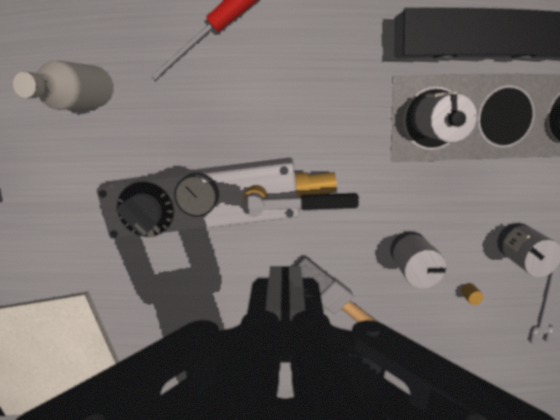

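Run:
```python
from h import *
im=cv2.imread('pics/w2.png')
c=cv2.resize(im[150:250,90:370],None,fx=2.85,fy=2.85,interpolation=cv2.INTER_CUBIC)
cv2.imwrite('pics/c5.png',np.clip(c.astype(float)*1.6,0,255).astype(np.uint8))
```

```text
(no output)
```

View pics/c5.png

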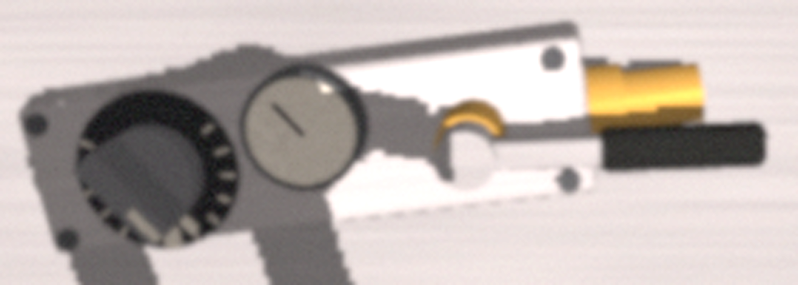

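Run:
```python
from h import *
f=load('w2')
a=lambda x,y:(90+(x+.5)/2.85-.5,150+(y+.5)/2.85-.5)
for n,u,v,z in [('tl',22,107,.046),('tr',578,25,.046),('s1',36,125,.046),('s2',66,239,.046),('s3',552,58,.046),('s4',568,180,.046),('hub',470,157,.088),('tip',765,145,.083),('sleeve0',604,150,.083),('dial',157,167,.06),('stripeM',150,226,.09),('mark',180,235,.064)]:
    print(n,onz(f,*a(u,v),z).round(4))
im=cv2.imread('pics/w2.png')
c=cv2.resize(im[170:250,100:190],None,fx=7,fy=7,interpolation=cv2.INTER_CUBIC)
cv2.imwrite('pics/c6.png',np.clip(c.astype(float)*1.6,0,255).astype(np.uint8))
```

```text
tl [0.5324 0.4263 0.046 ]
tr [0.5665 0.1835 0.046 ]
s1 [0.5242 0.4211 0.046 ]
s2 [0.4707 0.4153 0.046 ]
s3 [0.5526 0.1943 0.046 ]
s4 [0.4988 0.1874 0.046 ]
hub [0.5217 0.2261 0.088 ]
tip [0.5252 0.1101 0.083 ]
sleeve0 [0.5231 0.1737 0.083 ]
dial [0.5091 0.3625 0.06  ]
stripeM [0.4935 0.3561 0.09  ]
mark [0.4798 0.3544 0.064 ]
```

View pics/c6.png

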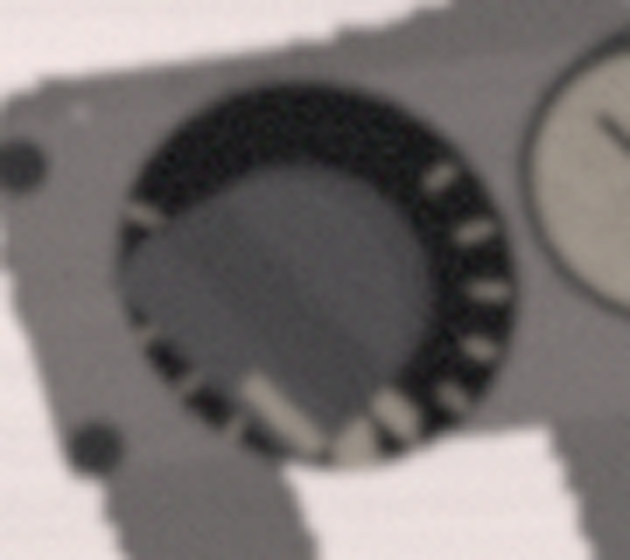

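Run:
```python
from h import *
P=np.array([.524,.2255]);prev=None
for ph in [-80,-88,-98,-108,-118,-128,-138,-148,-158,-168,-174]:
    a=np.radians(ph);u=np.array([np.cos(a),np.sin(a)]);n=np.array([-u[1],u[0]])
    t=P+.085*u+(.0085+.011*abs(n[0])+.0145*abs(n[1])-.001)*n
    print(ph,t.round(4), None if prev is None else ((t-prev)*100).round(2)); prev=t
goto(.57,.14,.2,-90);goto(.57,.14,.068,-90)
f=load('w2')
# depth sanity
for u,v in [(335,202),(255,207),(150,205)]: print(depth(f,u,v).round(4))
```

```text
-80 [0.5593 0.1454] None
-88 [0.546  0.1412] [-1.33 -0.42]
-98 [0.5324 0.1385] [-1.36 -0.27]
-108 [0.5191 0.1377] [-1.33 -0.08]
-118 [0.5053 0.1392] [-1.38  0.14]
-128 [0.4914 0.1431] [-1.39  0.39]
-138 [0.478  0.1496] [-1.35  0.65]
-148 [0.4655 0.1587] [-1.25  0.92]
-158 [0.4546 0.1704] [-1.09  1.17]
-168 [0.4458 0.1844] [-0.87  1.4 ]
-174 [0.4419 0.1937] [-0.4   0.93]
cur [0.5566 0.1928 0.3314] jaw yaw -90.12 t 3.0 F [-0.2 -0.1  0.1] w -0.004
 delta cm in current axes [13.14  1.35  5.27]  in target axes [13.14  1.34  5.28]  twist deg [-0.12  0.03 -0.01]
cur [0.5566 0.1928 0.3314] jaw yaw -90.12 t 3.0 F [-0.2 -0.1  0.1] w -0.004
 delta cm in current axes [26.34  1.35  5.26]  in target axes [26.34  1.34  5.28]  twist deg [-0.12  0.03 -0.01]
[0.5258 0.1373 0.0911]
[0.5206 0.2253 0.0928]
[0.515  0.3532 0.0657]
```

```bash
python3 -m inch '[{"fingers":-1,"delta_pos":[3,0.7,2.7],"twist":[0,0,0]},{"fingers":-1,"delta_pos":[3,0.8,2.6],"twist":[0,0,0]},{"fingers":-1,"delta_pos":[5,0,0],"twist":[0,0,0]},{"fingers":-1,"delta_pos":[5,0,0],"twist":[0,0,0]},{"fingers":-1,"delta_pos":[5,0,0],"twist":[0,0,0]}]'
python3 -m inch '[{"fingers":-1,"delta_pos":[5,0,0],"twist":[0,0,0]},{"fingers":-1,"delta_pos":[0.3,0,0],"twist":[0,0,0]},{"fingers":-1,"delta_pos":[0,0,0],"twist":[0,0,0]},{"fingers":-1,"delta_pos":[0,-1.5,0],"twist":[0,0,0]},{"fingers":-1,"delta_pos":[0,0,0],"twist":[0,0,0]}]'
python3 - <<'E'
from h import *
goto(.546,.141,.068,-90);
E
```

```text
time: 3.62
tool_pos: [0.5716, 0.1391, 0.1203]
tool_rot: [0.499, 0.501, 0.499, -0.501]
contact_force: [-0.7, 0.4, 0.6]
gripper_width: -0.001
time: 4.25
tool_pos: [0.5565, 0.1417, 0.0703]
tool_rot: [0.501, 0.501, 0.5, -0.499]
contact_force: [-0.1, -0.1, 0.6]
gripper_width: 0.004
cur [0.5565 0.1417 0.0703] jaw yaw -89.97 t 4.25 F [-0.1 -0.1  0.6] w 0.004
 delta cm in current axes [ 0.23 -1.05  0.07]  in target axes [ 0.23 -1.05  0.07]  twist deg [ 0.03 -0.02 -0.16]
```

```bash
python3 -m inch '[{"fingers":-1,"delta_pos":[0.2,-1,0],"twist":[0,0,0]},{"fingers":-1,"delta_pos":[0,-1.4,0.27],"twist":[0,0,0]},{"fingers":-1,"delta_pos":[0,-1.33,0.1],"twist":[0,0,0]},{"fingers":-1,"delta_pos":[0,-1.4,-0.14],"twist":[0,0,0]},{"fingers":-1,"delta_pos":[0,-1.4,-0.4],"twist":[0,0,0]}]'
python3 -m inch '[{"fingers":-1,"delta_pos":[0,-1.35,-0.65],"twist":[0,0,0]},{"fingers":-1,"delta_pos":[0,-1.25,-0.9],"twist":[0,0,0]},{"fingers":-1,"delta_pos":[0,-1.1,-1.2],"twist":[0,0,0]},{"fingers":-1,"delta_pos":[0,0,0],"twist":[0,0,0]}]'
python3 - <<'E'
from h import *
goto(.4458,.1844,.068,-90);
E
```

```text
time: 4.88
tool_pos: [0.4903, 0.1432, 0.0665]
tool_rot: [0.5, 0.5, 0.5, -0.5]
contact_force: [3.4, 0.4, 1.1]
gripper_width: 0.003
time: 5.38
tool_pos: [0.4524, 0.1716, 0.0658]
tool_rot: [0.5, 0.499, 0.501, -0.5]
contact_force: [0.2, -0.3, -0.2]
gripper_width: 0.0
cur [0.4524 0.1716 0.0658] jaw yaw -89.88 t 5.38 F [ 0.2 -0.3 -0.2] w 0.0
 delta cm in current axes [-0.22 -0.66 -1.28]  in target axes [-0.22 -0.66 -1.28]  twist deg [0.12 0.   0.13]
```

```bash
python3 -m inch '[{"fingers":-1,"delta_pos":[0,-0.7,-1.2],"twist":[0,0,0]},{"fingers":-1,"delta_pos":[0,-0.3,-0.6],"twist":[0,0,0]},{"fingers":-1,"delta_pos":[0,0,0],"twist":[0,0,0]}]'
python3 -m inch '[{"fingers":-1,"delta_pos":[0,0,-0.3],"twist":[0,0,0]},{"fingers":-1,"delta_pos":[0,0,0],"twist":[0,0,0]}]'
python3 -m inch '[{"fingers":-1,"delta_pos":[0,0,-0.3],"twist":[0,0,0]},{"fingers":-1,"delta_pos":[0,0,0],"twist":[0,0,0]}]'
```

```text
time: 5.75
tool_pos: [0.4435, 0.1893, 0.0661]
tool_rot: [0.5, 0.5, 0.501, -0.5]
contact_force: [-0.2, -0.2, 0.3]
gripper_width: -0.001
time: 6.0
tool_pos: [0.4438, 0.1917, 0.0661]
tool_rot: [0.5, 0.5, 0.5, -0.5]
contact_force: [-0.3, -1.2, 0.0]
gripper_width: -0.0
time: 6.25
tool_pos: [0.4439, 0.1947, 0.0661]
tool_rot: [0.5, 0.5, 0.5, -0.5]
contact_force: [-0.7, -1.0, -0.2]
gripper_width: 0.0
```

```bash
python3 -m inch '[{"fingers":-1,"delta_pos":[0,0,-0.3],"twist":[0,0,0]},{"fingers":-1,"delta_pos":[0,0,0],"twist":[0,0,0]}]'
python3 - <<'E'
from h import *
snap('scene','s1'); snap('side','si1')
im=cv2.imread('pics/s1.png')
cv2.imwrite('pics/c7.png',cv2.resize(im[200:360,290:450],None,fx=4,fy=4,interpolation=cv2.INTER_CUBIC)[:600])
E
```

```text
time: 6.5
tool_pos: [0.4438, 0.1967, 0.0661]
tool_rot: [-0.501, -0.499, -0.5, 0.501]
contact_force: [-0.7, -6.3, 1.6]
gripper_width: 0.002
```

View pics/c7.png

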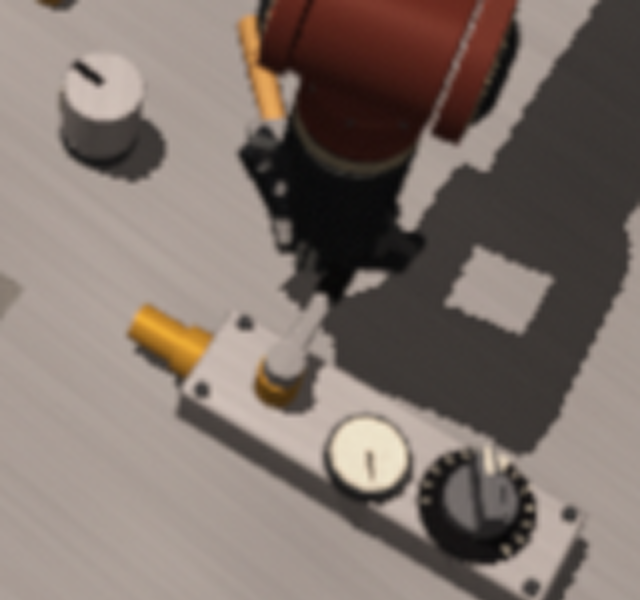

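```bash
python3 -m inch '[{"fingers":-1,"delta_pos":[0,0,-0.2],"twist":[0,0,0]},{"fingers":-1,"delta_pos":[0,0,0],"twist":[0,0,0]},{"fingers":-1,"delta_pos":[0,0,0],"twist":[0,0,0]}]'
```

```text
time: 6.98
tool_pos: [0.4438, 0.1969, 0.0661]
tool_rot: [-0.502, -0.498, -0.499, 0.502]
contact_force: [-2.4, -12.3, 2.5]
gripper_width: 0.002
```

```bash
python3 -m inch '[{"fingers":-1,"delta_pos":[0,0,2],"twist":[0,0,0]},{"fingers":-1,"delta_pos":[-6,0,0],"twist":[0,0,0]},{"fingers":-1,"delta_pos":[-6,0,0],"twist":[0,0,0]},{"fingers":-1,"delta_pos":[-6,0,-1],"twist":[0,0,0]},{"fingers":-1,"delta_pos":[0,0.2,-6],"twist":[0,0,0]}]'
python3 -m inch '[{"fingers":-1,"delta_pos":[0,0.2,-6],"twist":[0,0,0]},{"fingers":-1,"delta_pos":[0,0.2,-5],"twist":[0,0,0]},{"fingers":-1,"delta_pos":[0,0,0],"twist":[0,0,0]},{"fingers":-1,"delta_pos":[0,0,0],"twist":[0,0,0]}]'
python3 - <<'E'
from h import *
goto(.51,.36,.25,-90); snap('wrist','w3')
im=cv2.imread('pics/w3.png')
E
```

```text
time: 7.6
tool_pos: [0.4501, 0.2505, 0.2547]
tool_rot: [0.501, 0.506, 0.497, -0.496]
contact_force: [1.2, -0.2, -0.2]
gripper_width: 0.002
time: 8.1
tool_pos: [0.4499, 0.3598, 0.2463]
tool_rot: [0.5, 0.5, 0.5, -0.5]
contact_force: [0.1, -0.5, 0.7]
gripper_width: 0.004
cur [0.4499 0.3598 0.2463] jaw yaw -89.96 t 8.1 F [ 0.1 -0.5  0.7] w 0.004
 delta cm in current axes [-0.37  6.01 -0.01]  in target axes [-0.37  6.01 -0.02]  twist deg [ 0.04 -0.   -0.  ]
```

View pics/w3.png

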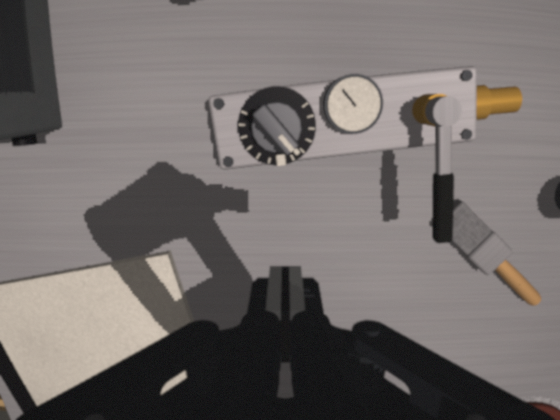

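Run:
```python
from h import *
im=cv2.imread('pics/w3.png')
cv2.imwrite('pics/c8.png',cv2.resize(im[75:175,220:330],None,fx=6,fy=6,interpolation=cv2.INTER_CUBIC))
f=load('w3')
for n,u,v,z in [('s',218,104,.046),('s',228,161,.046),('s',466,75,.046),('s',466,134,.046),('hub',445,110,.088),('tip',443,241,.083),('dial',276,126,.055)]: print(n,onz(f,u,v,z).round(4))
```

```text
s [0.5244 0.4206 0.046 ]
s [0.4715 0.4135 0.046 ]
s [0.5531 0.1929 0.046 ]
s [0.4992 0.1862 0.046 ]
hub [0.5221 0.2279 0.088 ]
tip [0.4044 0.2123 0.083 ]
dial [0.505  0.3673 0.055 ]
```

View pics/c8.png

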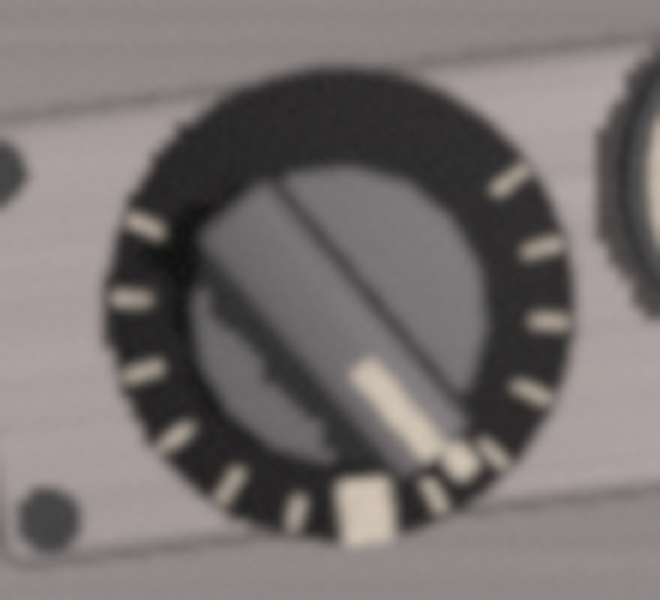

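Run:
```python
from h import *
f=load('w3')
a=lambda x,y:(220+(x+.5)/6-.5,75+(y+.5)/6-.5)
def yaw(p,q): d=onz(f,*a(*q),.09)-onz(f,*a(*p),.09); return np.degrees(np.arctan2(d[1],d[0])).round(2)
print(yaw((275,185),(465,410)),yaw((205,245),(410,470)),yaw((368,368),(428,448)))
for n,p,z in [('c1',(275,185),.09),('c2',(465,410),.09),('c3',(205,245),.09),('c4',(410,470),.09),('index',(366,510),.064),('ring',(340,305),.06),('ring',(340,305),.05)]: print(n,onz(f,*a(*p),z).round(4))
print(depth(f,*a(330,310)),depth(f,*a(540,320)))
```

```text
-139.4 -137.66 -142.9
c1 [0.5239 0.3748 0.09  ]
c2 [0.494  0.3492 0.09  ]
c3 [0.516  0.3842 0.09  ]
c4 [0.4858 0.3567 0.09  ]
index [0.4759 0.3631 0.064 ]
ring [0.5059 0.3669 0.06  ]
ring [0.5051 0.3672 0.05  ]
[0.50754506 0.36750925 0.09137738] [0.50307011 0.33667939 0.05152866]
```

```bash
python3 -m inch '[{"fingers":-0.1,"delta_pos":[0,5.5,-0.67],"twist":[0,0,0]},{"fingers":-0.1,"delta_pos":[0,0,0],"twist":[-10.25,0,0]},{"fingers":-0.1,"delta_pos":[0,0,0],"twist":[-10.25,0,0]},{"fingers":-0.1,"delta_pos":[0,0,0],"twist":[-10.25,0,0]},{"fingers":-0.1,"delta_pos":[0,0,0],"twist":[-10.25,0,0]}]'
python3 -m inch '[{"fingers":-0.1,"delta_pos":[4,0,0],"twist":[0,0,0]},{"fingers":-0.1,"delta_pos":[4,0,0],"twist":[0,0,0]},{"fingers":-0.1,"delta_pos":[3,0,0],"twist":[0,0,0]},{"fingers":-0.1,"delta_pos":[0,0,0],"twist":[0,0,0]},{"fingers":-0.1,"delta_pos":[0,0,0],"twist":[0,0,0]}]'
python3 - <<'E'
from h import *
goto(.505,.3665,.068,-49); snap('wrist','w4')
E
```

```text
time: 8.78
tool_pos: [0.5054, 0.365, 0.2466]
tool_rot: [0.644, 0.292, 0.644, -0.292]
contact_force: [-0.2, 0.3, -0.2]
gripper_width: 0.446
time: 9.4
tool_pos: [0.506, 0.3662, 0.1381]
tool_rot: [0.644, 0.294, 0.643, -0.293]
contact_force: [-0.2, 1.1, 0.9]
gripper_width: 0.449
cur [0.506  0.3662 0.1381] jaw yaw -49.05 t 9.4 F [-0.2  1.1  0.9] w 0.449
 delta cm in current axes [ 7.01 -0.07 -0.09]  in target axes [ 7.01 -0.06 -0.09]  twist deg [-0.05  0.03 -0.14]
```

View pics/w4.png

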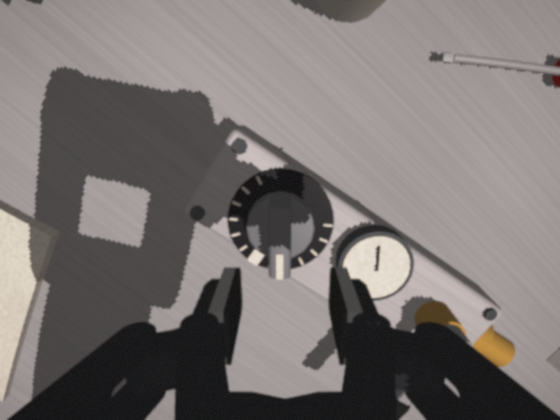

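```bash
python3 -m inch '[{"fingers":-0.1,"delta_pos":[3.5,0,0],"twist":[0,0,0]},{"fingers":-0.1,"delta_pos":[3.4,0,0],"twist":[0,0,0]},{"fingers":-0.1,"delta_pos":[0,0,0],"twist":[0,0,0]},{"fingers":-0.1,"delta_pos":[0,0,0],"twist":[0,0,0]}]'
python3 -m inch '[{"fingers":-1,"delta_pos":[0,0,0],"twist":[0,0,0]},{"fingers":-1,"delta_pos":[0,0,0],"twist":[0,0,0]},{"fingers":-1,"delta_pos":[0,0,0],"twist":[0,0,0]},{"fingers":-1,"delta_pos":[0,0,0],"twist":[0,0,0]},{"fingers":-1,"delta_pos":[0,0,0],"twist":[0,0,0]}]'
python3 - <<'E'
from h import *
goto(.505,.3665,.068,-82.8)
E
```

```text
time: 9.95
tool_pos: [0.5064, 0.3672, 0.0699]
tool_rot: [0.644, 0.294, 0.643, -0.292]
contact_force: [0.5, 0.4, -0.0]
gripper_width: 0.448
time: 10.58
tool_pos: [0.5049, 0.369, 0.0703]
tool_rot: [0.643, 0.295, 0.644, -0.291]
contact_force: [-5.7, 5.2, 4.8]
gripper_width: 0.138
cur [0.5049 0.369  0.0703] jaw yaw -48.98 t 10.57 F [-5.7  5.2  4.8] w 0.138
 delta cm in current axes [ 0.23 -0.16  0.2 ]  in target axes [ 0.23 -0.02  0.25]  twist deg [33.82 -0.26 -0.15]
```

```bash
python3 -m inch '[{"fingers":-1,"delta_pos":[0,0,0],"twist":[8.45,0,0]},{"fingers":-1,"delta_pos":[0,0,0],"twist":[8.45,0,0]},{"fingers":-1,"delta_pos":[0,0,0],"twist":[8.45,0,0]},{"fingers":-1,"delta_pos":[0,0,0],"twist":[8.45,0,0]},{"fingers":-1,"delta_pos":[0,0,0],"twist":[0,0,0]}]'
python3 -m inch '[{"fingers":-1,"delta_pos":[0,0,0],"twist":[0,0,0]},{"fingers":-1,"delta_pos":[0,0,0],"twist":[0,0,0]}]'
python3 - <<'E'
from h import *
goto(.505,.3665,.068,-82.8)
E
```

```text
time: 11.2
tool_pos: [0.5054, 0.3679, 0.0703]
tool_rot: [0.53, 0.469, 0.531, -0.467]
contact_force: [-4.7, 1.8, 6.1]
gripper_width: 0.135
time: 11.45
tool_pos: [0.5054, 0.3679, 0.0703]
tool_rot: [0.53, 0.469, 0.531, -0.466]
contact_force: [-3.9, 1.3, 5.8]
gripper_width: 0.139
cur [0.5054 0.3679 0.0703] jaw yaw -82.78 t 11.45 F [-3.9  1.3  5.8] w 0.139
 delta cm in current axes [ 0.23 -0.06  0.13]  in target axes [ 0.23 -0.06  0.13]  twist deg [ 0.02 -0.15 -0.1 ]
```

Release, back up, look from above.

```bash
python3 -m inch '[{"fingers":-0.1,"delta_pos":[0,0,0],"twist":[0,0,0]},{"fingers":-0.1,"delta_pos":[0,0,0],"twist":[0,0,0]},{"fingers":-0.1,"delta_pos":[-5,0,0],"twist":[0,0,0]},{"fingers":-0.1,"delta_pos":[-6,0,0],"twist":[0,0,0]},{"fingers":-0.1,"delta_pos":[-6,-5,0],"twist":[0,0,0]}]'
python3 -m inch '[{"fingers":-0.1,"delta_pos":[0,0,0],"twist":[0,0,0]},{"fingers":-0.1,"delta_pos":[0,0,0],"twist":[0,0,0]},{"fingers":-0.1,"delta_pos":[0,0,0],"twist":[0,0,0]}]'
python3 - <<'E'
from h import *
goto(.505,.3665,.068,-82.8); snap('wrist','w5')
im=cv2.imread('pics/w5.png')
cv2.imwrite('pics/c9.png',cv2.resize(im[80:220,200:380],None,fx=4,fy=4,interpolation=cv2.INTER_CUBIC))
E
```

```text
time: 12.08
tool_pos: [0.467, 0.3613, 0.2284]
tool_rot: [0.53, 0.469, 0.53, -0.467]
contact_force: [0.3, 0.6, 0.9]
gripper_width: 0.45
time: 12.45
tool_pos: [0.4648, 0.3607, 0.223]
tool_rot: [0.53, 0.466, 0.531, -0.469]
contact_force: [0.7, -0.1, 0.2]
gripper_width: 0.453
cur [0.4648 0.3607 0.223 ] jaw yaw -82.81 t 12.45 F [ 0.7 -0.1  0.2] w 0.453
 delta cm in current axes [15.49  4.11 -0.09]  in target axes [15.5   4.06 -0.07]  twist deg [-0.01  0.09  0.19]
```

View pics/c9.png

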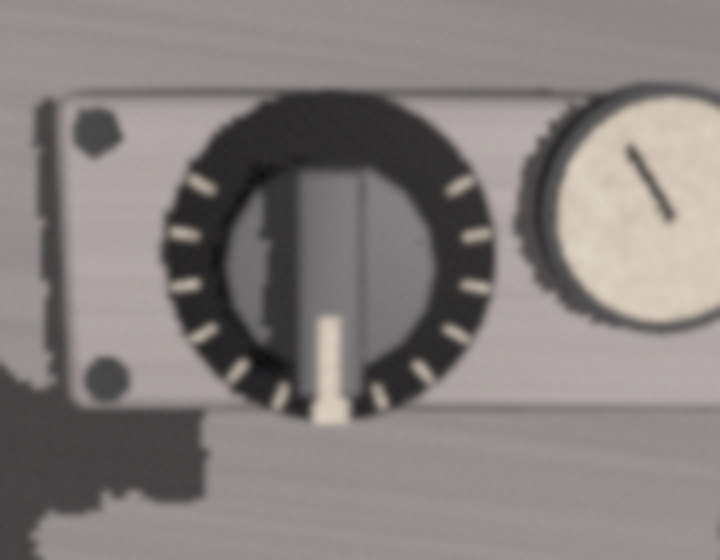

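Run:
```python
from h import *
f=load('scene0')
for p in [(235,340),(210,330),(250,380),(205,375),(150,215),(397,395)]: print(p, depth(f,*p).round(3))
goto(.6167,.0037,.2,-87.3)
```

```text
(235, 340) [0.8   0.063 0.025]
(210, 330) [0.854 0.065 0.229]
(250, 380) [0.857 0.171 0.104]
(205, 375) [0.907 0.068 0.029]
(150, 215) [ 0.694 -0.363  0.023]
(397, 395) [0.672 0.435 0.095]
cur [0.4649 0.3608 0.2229] jaw yaw -82.81 t 12.5 F [ 0.4  0.6 -0.8] w 0.449
 delta cm in current axes [ 2.32 10.6  37.32]  in target axes [ 2.29 13.48 36.38]  twist deg [4.49 0.1  0.19]
```

```bash
python3 -m inch '[{"fingers":1,"delta_pos":[0,0,0],"twist":[4.5,0,0]},{"fingers":1,"delta_pos":[0.2,1.92,5.2],"twist":[0,0,0]},{"fingers":1,"delta_pos":[0.2,1.92,5.2],"twist":[0,0,0]},{"fingers":1,"delta_pos":[0.2,1.92,5.2],"twist":[0,0,0]},{"fingers":1,"delta_pos":[0.2,1.92,5.2],"twist":[0,0,0]}]'
python3 -m inch '[{"fingers":1,"delta_pos":[0.2,1.92,5.2],"twist":[0,0,0]},{"fingers":1,"delta_pos":[0.2,1.92,5.2],"twist":[0,0,0]},{"fingers":1,"delta_pos":[0.2,1.92,5.2],"twist":[0,0,0]},{"fingers":1,"delta_pos":[0,0,0],"twist":[0,0,0]},{"fingers":1,"delta_pos":[0,0,0],"twist":[0,0,0]}]'
python3 - <<'E'
from h import *
goto(.6167,.0037,.024,-87.3); snap('wrist','w6')
E
```

```text
time: 13.12
tool_pos: [0.552, 0.1553, 0.2156]
tool_rot: [0.511, 0.487, 0.512, -0.489]
contact_force: [0.6, 0.8, 0.1]
gripper_width: 0.996
time: 13.75
tool_pos: [0.6163, 0.0042, 0.2099]
tool_rot: [0.511, 0.488, 0.512, -0.489]
contact_force: [-0.4, 0.9, 0.1]
gripper_width: 0.999
cur [0.6163 0.0042 0.2099] jaw yaw -87.33 t 13.75 F [-0.4  0.9  0.1] w 0.999
 delta cm in current axes [18.59  0.08  0.06]  in target axes [18.59  0.03  0.05]  twist deg [-0.03 -0.05  0.14]
```

View pics/w6.png

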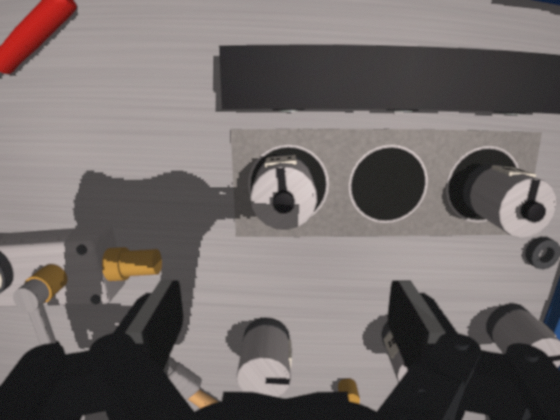

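```bash
python3 -m inch '[{"fingers":1,"delta_pos":[6,0,0],"twist":[0,0,0]},{"fingers":1,"delta_pos":[6,0,0],"twist":[0,0,0]},{"fingers":1,"delta_pos":[4,0,0],"twist":[0,0,0]},{"fingers":1,"delta_pos":[2.5,0,0],"twist":[0,0,0]},{"fingers":1,"delta_pos":[0,0,0],"twist":[0,0,0]}]'
python3 -m inch '[{"fingers":-1,"delta_pos":[0,0,0],"twist":[0,0,0]},{"fingers":-1,"delta_pos":[0,0,0],"twist":[0,0,0]},{"fingers":-1,"delta_pos":[0,0,0],"twist":[0,0,0]},{"fingers":-1,"delta_pos":[0,0,0],"twist":[0,0,0]}]'
python3 - <<'E'
from h import *
f=load('w6')
for p in [(289,187),(389,183.5),(491,180)]: print(onz(f,*p,0).round(4))
goto(.445,-.385,.2,-90)
E
```

```text
time: 14.42
tool_pos: [0.6141, 0.0059, 0.0235]
tool_rot: [0.51, 0.486, 0.514, -0.489]
contact_force: [1.0, -0.1, -0.5]
gripper_width: 0.998
time: 14.92
tool_pos: [0.6186, 0.0044, 0.029]
tool_rot: [0.513, 0.489, 0.511, -0.487]
contact_force: [0.3, 2.7, 6.5]
gripper_width: 0.616
[ 0.6098 -0.0008  0.    ]
[ 0.6184 -0.1009  0.    ]
[ 0.628  -0.2075  0.    ]
cur [0.6186 0.0044 0.029 ] jaw yaw -87.28 t 14.93 F [0.3 2.7 6.5] w 0.616
 delta cm in current axes [-17.19 -19.12  38.07]  in target axes [-17.1  -17.36  38.94]  twist deg [ 2.72 -0.01 -0.24]
```

```bash
python3 -m inch '[{"fingers":-1,"delta_pos":[-3,0,0],"twist":[0,0,0]},{"fingers":-1,"delta_pos":[-6,0,0],"twist":[0,0,0]},{"fingers":-1,"delta_pos":[-6,0,0],"twist":[2.7,0,0]},{"fingers":-1,"delta_pos":[0,-1.12,5.6],"twist":[0,0,0]},{"fingers":-1,"delta_pos":[0,-1.12,5.6],"twist":[0,0,0]}]'
python3 -m inch '[{"fingers":-1,"delta_pos":[0,-1.12,5.6],"twist":[0,0,0]},{"fingers":-1,"delta_pos":[0,-1.12,5.6],"twist":[0,0,0]},{"fingers":-1,"delta_pos":[0,-1.12,5.6],"twist":[0,0,0]},{"fingers":-1,"delta_pos":[0,-1.12,5.6],"twist":[0,0,0]},{"fingers":-1,"delta_pos":[0,-1.12,5.6],"twist":[0,0,0]}]'
python3 -m inch '[{"fingers":-1,"delta_pos":[0,0,0],"twist":[0,0,0]},{"fingers":-1,"delta_pos":[0,0,0],"twist":[0,0,0]}]'
python3 - <<'E'
from h import *
goto(.54,-.387,.034,-90); snap('wrist','w7')
E
```

```text
time: 15.55
tool_pos: [0.5942, -0.1088, 0.1774]
tool_rot: [0.501, 0.5, 0.5, -0.499]
contact_force: [-0.1, 0.4, -2.8]
gripper_width: 0.613
time: 16.18
tool_pos: [0.5372, -0.3893, 0.1755]
tool_rot: [0.5, 0.5, 0.5, -0.5]
contact_force: [0.5, -0.0, -3.0]
gripper_width: 0.621
time: 16.42
tool_pos: [0.5379, -0.3874, 0.1754]
tool_rot: [0.499, 0.5, 0.501, -0.5]
contact_force: [0.5, 0.1, -2.9]
gripper_width: 0.616
cur [ 0.5379 -0.3874  0.1754] jaw yaw -90.03 t 16.43 F [ 0.5  0.1 -2.9] w 0.616
 delta cm in current axes [14.14  0.23 -0.02]  in target axes [14.14  0.21 -0.04]  twist deg [-0.03 -0.09  0.07]
```

View pics/w7.png

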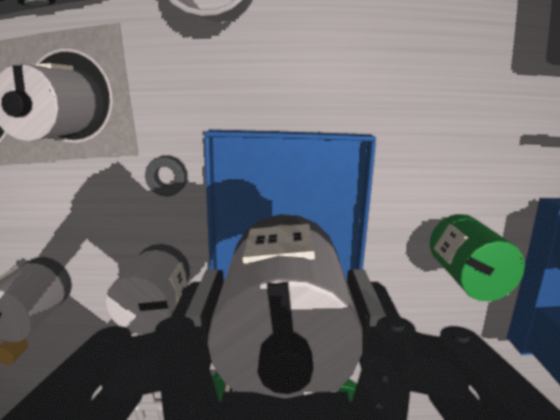

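```bash
python3 -m inch '[{"fingers":-1,"delta_pos":[5,0.2,0],"twist":[0,0,0]},{"fingers":-1,"delta_pos":[5,0,0],"twist":[0,0,0]},{"fingers":-1,"delta_pos":[3,0,0],"twist":[0,0,0]},{"fingers":-1,"delta_pos":[0.7,0,0],"twist":[0,0,0]},{"fingers":-1,"delta_pos":[0,0,0],"twist":[0,0,0]}]'
python3 -m inch '[{"fingers":-1,"delta_pos":[0.3,0,0],"twist":[0,0,0]},{"fingers":-1,"delta_pos":[0,0,0],"twist":[0,0,0]}]'
```

```text
time: 17.1
tool_pos: [0.5411, -0.3872, 0.04]
tool_rot: [0.501, 0.5, 0.5, -0.5]
contact_force: [-0.8, -0.3, -3.3]
gripper_width: 0.619
time: 17.35
tool_pos: [0.5412, -0.3885, 0.0379]
tool_rot: [0.501, 0.5, 0.499, -0.5]
contact_force: [0.9, 0.8, -3.7]
gripper_width: 0.616
```

```bash
python3 -m inch '[{"fingers":-1,"delta_pos":[0.2,0,0],"twist":[0,0,0]},{"fingers":-1,"delta_pos":[0,0,0],"twist":[0,0,0]}]'
python3 -m inch '[{"fingers":-1,"delta_pos":[0.2,0,0],"twist":[0,0,0]},{"fingers":-1,"delta_pos":[0,0,0],"twist":[0,0,0]}]'
```

```text
time: 17.6
tool_pos: [0.5404, -0.3879, 0.0344]
tool_rot: [0.5, 0.5, 0.5, -0.5]
contact_force: [-0.4, 0.6, -3.8]
gripper_width: 0.621
time: 17.85
tool_pos: [0.5406, -0.3881, 0.0331]
tool_rot: [0.5, 0.5, 0.5, -0.5]
contact_force: [-2.6, -0.1, 1.7]
gripper_width: 0.619
```

```bash
python3 -m inch '[{"fingers":0.7,"delta_pos":[0,0,0],"twist":[0,0,0]},{"fingers":0.7,"delta_pos":[0,0,0],"twist":[0,0,0]},{"fingers":0.7,"delta_pos":[-2,0,0],"twist":[0,0,0]},{"fingers":0.7,"delta_pos":[-5,0,0],"twist":[0,0,0]},{"fingers":0.7,"delta_pos":[-6,0,0],"twist":[0,0,0]}]'
python3 - <<'E'
from h import *
goto(.6197,-.2033,.2,-87.3)
E
```

```text
time: 18.48
tool_pos: [0.54, -0.3875, 0.1639]
tool_rot: [0.5, 0.5, 0.5, -0.5]
contact_force: [1.0, -0.7, 0.3]
gripper_width: 0.846
cur [ 0.54   -0.3875  0.1639] jaw yaw -89.99 t 18.48 F [ 1.  -0.7  0.3] w 0.846
 delta cm in current axes [ -3.6    7.97 -18.42]  in target axes [ -3.61   8.83 -18.02]  twist deg [-2.69 -0.05  0.05]
```

```bash
python3 -m inch '[{"fingers":1,"delta_pos":[-3,0,0],"twist":[0,0,0]},{"fingers":1,"delta_pos":[0,2,-4.6],"twist":[0,0,0]},{"fingers":1,"delta_pos":[0,2,-4.6],"twist":[0,0,0]},{"fingers":1,"delta_pos":[0,2,-4.6],"twist":[0,0,0]},{"fingers":1,"delta_pos":[0,2,-4.6],"twist":[0,0,0]}]'
python3 -m inch '[{"fingers":1,"delta_pos":[0,0,0],"twist":[-2.7,0,0]},{"fingers":1,"delta_pos":[0,0,0],"twist":[0,0,0]}]'
python3 - <<'E'
from h import *
goto(.6197,-.2033,.024,-87.3); snap('wrist','w8')
E
```

```text
time: 19.1
tool_pos: [0.6213, -0.2026, 0.1945]
tool_rot: [0.501, 0.5, 0.499, -0.5]
contact_force: [0.8, -0.1, -0.2]
gripper_width: 1.002
time: 19.35
tool_pos: [0.621, -0.2034, 0.194]
tool_rot: [0.513, 0.488, 0.511, -0.488]
contact_force: [-0.1, -0.1, -0.5]
gripper_width: 1.0
cur [ 0.621  -0.2034  0.194 ] jaw yaw -87.25 t 19.35 F [-0.1 -0.1 -0.5] w 1.0
 delta cm in current axes [17.   -0.16 -0.04]  in target axes [17.   -0.13 -0.02]  twist deg [ 0.05  0.06 -0.1 ]
```

View pics/w8.png

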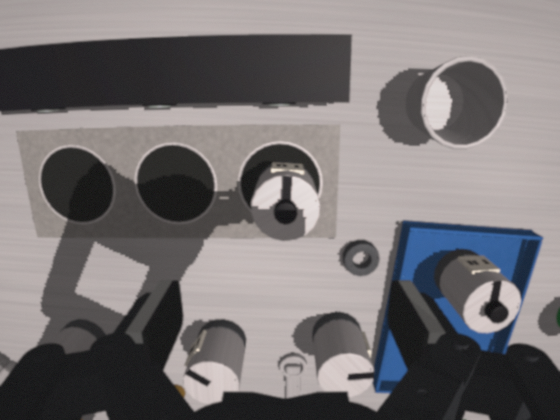

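```bash
python3 -m inch '[{"fingers":1,"delta_pos":[6,-0.1,0],"twist":[0,0,0]},{"fingers":1,"delta_pos":[6,0,0],"twist":[0,0,0]},{"fingers":1,"delta_pos":[3,0,0],"twist":[0,0,0]},{"fingers":1,"delta_pos":[2,0,0],"twist":[0,0,0]},{"fingers":1,"delta_pos":[0,0,0],"twist":[0,0,0]}]'
python3 -m inch '[{"fingers":-1,"delta_pos":[0,0,0],"twist":[0,0,0]},{"fingers":-1,"delta_pos":[0,0,0],"twist":[0,0,0]},{"fingers":-1,"delta_pos":[0,0,0],"twist":[0,0,0]},{"fingers":-1,"delta_pos":[0,0,0],"twist":[0,0,0]},{"fingers":-1,"delta_pos":[-2,0,0],"twist":[0,0,0]}]'
python3 - <<'E'
from h import *
f=load('w8')
for p in [(77,184),(176.5,182.5)]: print(onz(f,*p,0).round(4))
goto(.443,-.388,.2,-90)
E
```

```text
time: 20.02
tool_pos: [0.6186, -0.2041, 0.0213]
tool_rot: [0.511, 0.488, 0.512, -0.489]
contact_force: [-0.0, 1.1, 1.2]
gripper_width: 0.999
time: 20.65
tool_pos: [0.6176, -0.2031, 0.0409]
tool_rot: [0.51, 0.487, 0.513, -0.489]
contact_force: [-0.9, 0.2, -4.1]
gripper_width: 0.616
[6.13e-01 4.00e-04 0.00e+00]
[ 0.6186 -0.1003  0.    ]
cur [ 0.6176 -0.2031  0.0409] jaw yaw -87.28 t 20.65 F [-0.9  0.2 -4.1] w 0.616
 delta cm in current axes [-15.87 -18.38  17.61]  in target axes [-15.91 -17.46  18.49]  twist deg [ 2.72 -0.11  0.24]
```

```bash
python3 -m inch '[{"fingers":-1,"delta_pos":[-6,0,0],"twist":[0,0,0]},{"fingers":-1,"delta_pos":[-6,0,0],"twist":[2.7,0,0]},{"fingers":-1,"delta_pos":[0,-3.49,3.7],"twist":[0,0,0]},{"fingers":-1,"delta_pos":[0,-3.49,3.7],"twist":[0,0,0]},{"fingers":-1,"delta_pos":[0,-3.49,3.7],"twist":[0,0,0]}]'
python3 -m inch '[{"fingers":-1,"delta_pos":[0,-3.49,3.7],"twist":[0,0,0]},{"fingers":-1,"delta_pos":[0,-3.49,3.7],"twist":[0,0,0]},{"fingers":-1,"delta_pos":[0,0,0],"twist":[0,0,0]},{"fingers":-1,"delta_pos":[0,0,0],"twist":[0,0,0]}]'
python3 - <<'E'
from h import *
goto(.443,-.388,.034,-90)
E
```

```text
time: 21.28
tool_pos: [0.5132, -0.3154, 0.1627]
tool_rot: [0.5, 0.5, 0.5, -0.5]
contact_force: [0.1, -1.5, -4.4]
gripper_width: 0.619
time: 21.78
tool_pos: [0.4447, -0.3886, 0.1623]
tool_rot: [0.5, 0.5, 0.5, -0.5]
contact_force: [0.4, 0.1, -4.2]
gripper_width: 0.615
cur [ 0.4447 -0.3886  0.1623] jaw yaw -90.02 t 21.77 F [ 0.4  0.1 -4.2] w 0.615
 delta cm in current axes [12.83 -0.17 -0.05]  in target axes [12.83 -0.17 -0.06]  twist deg [-0.02 -0.05  0.01]
```

```bash
python3 -m inch '[{"fingers":-1,"delta_pos":[5,-0.1,0],"twist":[0,0,0]},{"fingers":-1,"delta_pos":[5,0,0],"twist":[0,0,0]},{"fingers":-1,"delta_pos":[2,0,0],"twist":[0,0,0]},{"fingers":-1,"delta_pos":[0.7,0,0],"twist":[0,0,0]},{"fingers":-1,"delta_pos":[0,0,0],"twist":[0,0,0]}]'
python3 -m inch '[{"fingers":-1,"delta_pos":[0.2,0,0],"twist":[0,0,0]},{"fingers":-1,"delta_pos":[0,0,0],"twist":[0,0,0]}]'
python3 -m inch '[{"fingers":-1,"delta_pos":[0.2,0,0],"twist":[0,0,0]},{"fingers":-1,"delta_pos":[0,0,0],"twist":[0,0,0]}]'
```

```text
time: 22.4
tool_pos: [0.4451, -0.3896, 0.0368]
tool_rot: [0.501, 0.5, 0.499, -0.5]
contact_force: [0.2, -1.0, -3.6]
gripper_width: 0.615
time: 22.65
tool_pos: [0.4446, -0.3897, 0.0348]
tool_rot: [0.501, 0.5, 0.499, -0.5]
contact_force: [-0.1, 0.3, -4.4]
gripper_width: 0.62
time: 22.9
tool_pos: [0.4438, -0.3889, 0.0313]
tool_rot: [0.5, 0.5, 0.5, -0.5]
contact_force: [-1.1, 0.9, -3.9]
gripper_width: 0.619
```

```bash
python3 -m inch '[{"fingers":-1,"delta_pos":[0.2,0,0],"twist":[0,0,0]},{"fingers":-1,"delta_pos":[0,0,0],"twist":[0,0,0]}]'
```

```text
time: 23.15
tool_pos: [0.4439, -0.389, 0.0292]
tool_rot: [0.5, 0.5, 0.5, -0.5]
contact_force: [-0.4, -0.3, -4.9]
gripper_width: 0.619
```

```bash
python3 -m inch '[{"fingers":-1,"delta_pos":[0.1,0,0],"twist":[0,0,0]},{"fingers":-1,"delta_pos":[0,0,0],"twist":[0,0,0]}]'
python3 -m inch '[{"fingers":-1,"delta_pos":[0.1,0,0],"twist":[0,0,0]},{"fingers":-1,"delta_pos":[0,0,0],"twist":[0,0,0]}]'
```

```text
time: 23.4
tool_pos: [0.444, -0.389, 0.0292]
tool_rot: [0.5, 0.5, 0.5, -0.5]
contact_force: [-4.3, 2.4, 4.0]
gripper_width: 0.619
time: 23.65
tool_pos: [0.444, -0.389, 0.0291]
tool_rot: [0.5, 0.5, 0.5, -0.5]
contact_force: [-5.1, 5.3, 10.4]
gripper_width: 0.621
```

```bash
python3 -m inch '[{"fingers":-1,"delta_pos":[-0.1,0,0],"twist":[0,0,0]},{"fingers":0.7,"delta_pos":[0,0,0],"twist":[0,0,0]},{"fingers":0.7,"delta_pos":[0,0,0],"twist":[0,0,0]},{"fingers":0.7,"delta_pos":[-2,0,0],"twist":[0,0,0]},{"fingers":0.7,"delta_pos":[-5,0,0],"twist":[0,0,0]}]'
python3 -m inch '[{"fingers":0.7,"delta_pos":[-6,0,0],"twist":[0,0,0]},{"fingers":0.7,"delta_pos":[-6,4,-6],"twist":[0,0,0]},{"fingers":0.7,"delta_pos":[-6,4,-6],"twist":[0,0,0]},{"fingers":0.7,"delta_pos":[0,3,-5],"twist":[0,0,0]},{"fingers":0.7,"delta_pos":[0,0,-5],"twist":[0,0,0]}]'
python3 -m inch '[{"fingers":0.7,"delta_pos":[0,0,0],"twist":[0,0,0]},{"fingers":0.7,"delta_pos":[0,0,0],"twist":[0,0,0]}]'
python3 - <<'E'
from h import *
goto(.55,-.15,.3,-90); snap('wrist','w9')
E
```

```text
time: 24.28
tool_pos: [0.4426, -0.3875, 0.0971]
tool_rot: [0.498, 0.5, 0.502, -0.5]
contact_force: [1.2, -0.8, -0.0]
gripper_width: 0.851
time: 24.9
tool_pos: [0.5291, -0.2076, 0.2412]
tool_rot: [0.502, 0.5, 0.499, -0.499]
contact_force: [0.5, 0.2, 0.3]
gripper_width: 0.852
time: 25.15
tool_pos: [0.5274, -0.2094, 0.2394]
tool_rot: [0.501, 0.5, 0.499, -0.5]
contact_force: [0.1, -0.7, -0.1]
gripper_width: 0.851
cur [ 0.5274 -0.2094  0.2394] jaw yaw -89.97 t 25.15 F [ 0.1 -0.7 -0.1] w 0.851
 delta cm in current axes [-6.06  2.27 -5.93]  in target axes [-6.06  2.26 -5.94]  twist deg [ 0.03  0.08 -0.09]
```

View pics/w9.png

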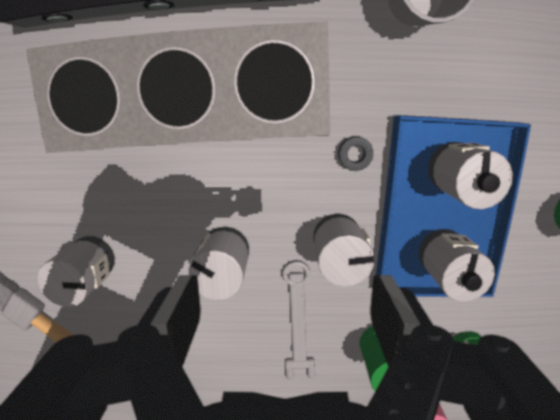

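```bash
cat >> h.py <<'E'
def padfit(f,p):
    g=cv2.cvtColor(f['pixels'],cv2.COLOR_BGR2GRAY); m=(g<60).astype(np.uint8)
    n,l=cv2.connectedComponents(m); k=(l==l[p[1],p[0]]).astype(np.uint8)
    c=max(cv2.findContours(k,cv2.RETR_EXTERNAL,cv2.CHAIN_APPROX_NONE)[0],key=len)[:,0]
    X=np.array([onz(f,u,v,0)[:2] for u,v in c]); (x,y),r=cv2.minEnclosingCircle((X*1000).astype(np.float32))
    A=np.c_[2*X,np.ones(len(X))]; s=np.linalg.lstsq(A,(X**2).sum(1),rcond=None)[0]
    return s[:2].round(4), np.sqrt(s[2]+s[:2]@s[:2]).round(4)
E
python3 - <<'E'
from h import *
f=load('w9'); g=cv2.cvtColor(f['pixels'],cv2.COLOR_BGR2GRAY); print(g[95,85],g[60,50],g[80,275])
for p in [(84,95),(176,88),(275,80)]: print(padfit(f,p))
f=load('w8')
for p in [(77,184),(176,180)]: print(padfit(f,p))
f=load('w1'); print(padfit(f,(233,103)))
f=load('w6'); print(padfit(f,(389,183)))
E
```

```text
36 129 39
(array([0.6123, 0.0017]), np.float64(0.036))
(array([ 0.6177, -0.0987]), np.float64(0.036))
(array([ 0.6229, -0.1991]), np.float64(0.036))
(array([0.6112, 0.0009]), np.float64(0.0366))
(array([ 0.6162, -0.0988]), np.float64(0.0366))
(array([ 0.6177, -0.0989]), np.float64(0.0355))
(array([ 0.6173, -0.1001]), np.float64(0.0359))
```

Run:
```python
from h import *
im=cv2.imread('pics/w9.png')
cv2.imwrite('pics/c10.png',cv2.resize(im[205:315,20:120],None,fx=5,fy=5,interpolation=cv2.INTER_CUBIC))
cv2.imwrite('pics/c11.png',cv2.resize(im[205:315,180:390],None,fx=3.8,fy=3.8,interpolation=cv2.INTER_CUBIC))
```

```text
(no output)
```

View pics/c11.png

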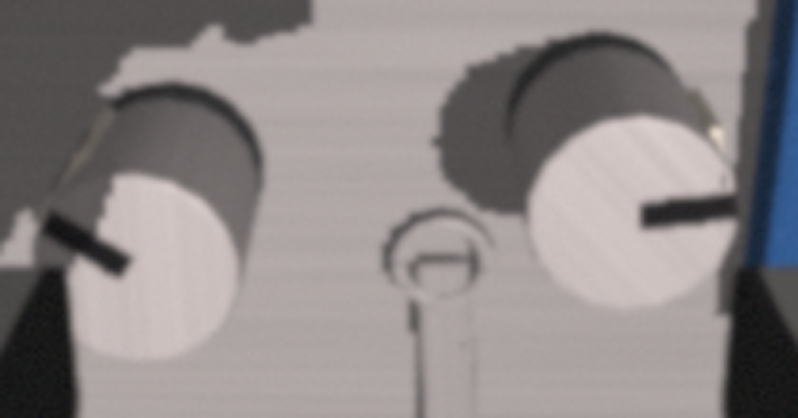

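View pics/c10.png

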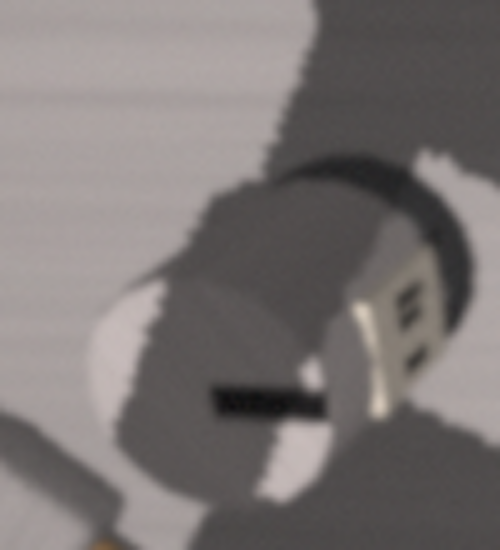

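Run:
```python
from h import *
f=load('w9')
a=lambda x,y:(180+(x+.5)/3.8-.5,205+(y+.5)/3.8-.5)
b=lambda x,y:(20+(x+.5)/5-.5,205+(y+.5)/5-.5)
for n,c,C,s,e in [('wA',a,(632,212),(643,214),(735,206)),('wB',a,(142,267),(128,263),(45,218)),('wC',b,(211,392),(215,402),(325,405))]:
    C=onz(f,*c(*C),.07);s=onz(f,*c(*s),.07);e=onz(f,*c(*e),.07);d=e-s;d2=e-C
    print(n,C.round(4),s.round(4),e.round(4),np.degrees(np.arctan2(d[1],d[0])).round(1),np.degrees(np.arctan2(d2[1],d2[0])).round(1))
```

```text
wA [ 0.46   -0.2683  0.07  ] [ 0.4594 -0.2711  0.07  ] [ 0.4615 -0.2942  0.07  ] -84.8 -86.6
wB [ 0.4444 -0.1449  0.07  ] [ 0.4455 -0.1414  0.07  ] [ 0.4579 -0.1212  0.07  ] 58.5 60.3
wC [0.4324 0.0155 0.07  ] [0.4302 0.0151 0.07  ] [ 0.4302 -0.0089  0.07  ] -89.9 -95.2
```

```bash
python3 -m inch '[{"fingers":1,"delta_pos":[1,-3.4,3],"twist":[0,0,0]},{"fingers":1,"delta_pos":[1,-3.4,3],"twist":[0,0,0]},{"fingers":1,"delta_pos":[0,0,0],"twist":[10.7,0,0]},{"fingers":1,"delta_pos":[0,0,0],"twist":[10.7,0,0]},{"fingers":1,"delta_pos":[0,0,0],"twist":[10.7,0,0]}]'
python3 -m inch '[{"fingers":1,"delta_pos":[0,0,0],"twist":[10.7,0,0]},{"fingers":1,"delta_pos":[0,0,0],"twist":[10.7,0,0]},{"fingers":1,"delta_pos":[0,0,0],"twist":[10.7,0,0]},{"fingers":1,"delta_pos":[0,0,0],"twist":[10.7,0,0]},{"fingers":1,"delta_pos":[0,0,0],"twist":[10.7,0,0]}]'
python3 -m inch '[{"fingers":1,"delta_pos":[0,0,0],"twist":[0,0,0]},{"fingers":1,"delta_pos":[0,0,0],"twist":[0,0,0]}]'
python3 - <<'E'
from h import *
goto(.4597,-.269,.024,-175.5); snap('wrist','w10')
E
```

```text
time: 25.82
tool_pos: [0.4586, -0.2707, 0.2185]
tool_rot: [-0.34, -0.62, -0.339, 0.62]
contact_force: [0.6, 0.6, 0.4]
gripper_width: 0.997
time: 26.45
tool_pos: [0.4588, -0.2705, 0.2185]
tool_rot: [0.024, 0.707, 0.024, -0.707]
contact_force: [0.3, -0.1, -0.1]
gripper_width: 1.003
time: 26.7
tool_pos: [0.459, -0.2698, 0.2184]
tool_rot: [0.028, 0.707, 0.028, -0.707]
contact_force: [0.6, 0.2, -0.0]
gripper_width: 0.998
cur [ 0.459  -0.2698  0.2184] jaw yaw -175.51 t 26.7 F [ 0.6  0.2 -0. ] w 0.998
 delta cm in current axes [19.44 -0.07 -0.08]  in target axes [19.44 -0.07 -0.08]  twist deg [-0.01 -0.   -0.  ]
```

View pics/w10.png

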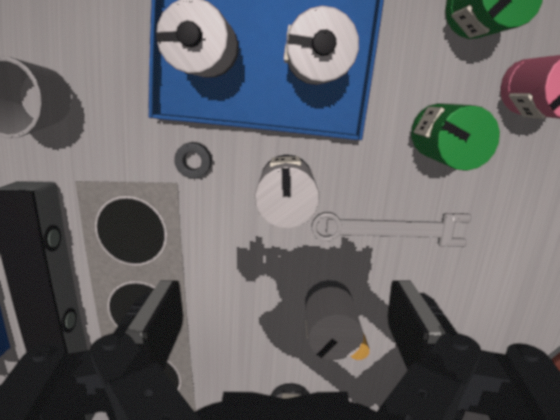

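Run:
```python
from h import *
im=cv2.imread('pics/w10.png')
cv2.imwrite('pics/c12.png',cv2.resize(im[145:240,240:340],None,fx=6,fy=6,interpolation=cv2.INTER_CUBIC))
```

```text
(no output)
```

View pics/c12.png

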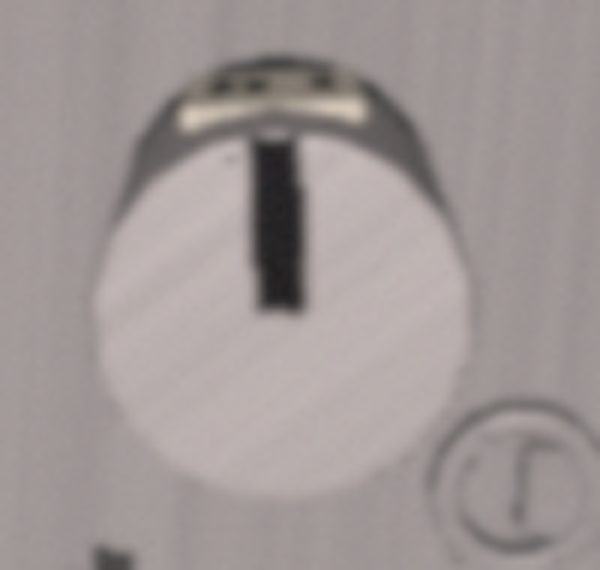

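```bash
cat >> h.py <<'E'
def mk(f,x0,y0,s,C,S,E_,z=.07):
    a=lambda p:onz(f,x0+(p[0]+.5)/s-.5,y0+(p[1]+.5)/s-.5,z)
    c,s_,e=a(C),a(S),a(E_); g=lambda d:np.degrees(np.arctan2(d[1],d[0])).round(1)
    print('C',c.round(4),'start',s_.round(4),'yaw line',g(e-s_),'from C',g(e-c))
E
python3 - <<'E'
from h import *
mk(load('w10'),240,145,6,(282,316),(282,310),(274,140))
goto(.4597,-.269,.024,-175.5)
E
```

```text
C [ 0.4589 -0.2691  0.07  ] start [ 0.459  -0.2699  0.07  ] yaw line -82.8 from C -82.9
cur [ 0.459  -0.2695  0.2183] jaw yaw -175.52 t 26.75 F [-0.9 -0.6  0.2] w 1.0
 delta cm in current axes [19.43 -0.05 -0.07]  in target axes [19.43 -0.05 -0.07]  twist deg [-0.02  0.    0.  ]
```

```bash
python3 -m inch '[{"fingers":1,"delta_pos":[6,0,0],"twist":[0,0,0]},{"fingers":1,"delta_pos":[6,0,0],"twist":[0,0,0]},{"fingers":1,"delta_pos":[4,0,0],"twist":[0,0,0]},{"fingers":1,"delta_pos":[3.4,0,0],"twist":[0,0,0]},{"fingers":1,"delta_pos":[0,0,0],"twist":[0,0,0]}]'
python3 -m inch '[{"fingers":-1,"delta_pos":[0,0,0],"twist":[0,0,0]},{"fingers":-1,"delta_pos":[0,0,0],"twist":[0,0,0]},{"fingers":-1,"delta_pos":[0,0,0],"twist":[0,0,0]},{"fingers":-1,"delta_pos":[0,0,0],"twist":[0,0,0]},{"fingers":-1,"delta_pos":[-3,0,0],"twist":[0,0,0]}]'
python3 -m inch '[{"fingers":-1,"delta_pos":[-6,0,0],"twist":[0,0,0]},{"fingers":-1,"delta_pos":[-4,0,0],"twist":[0,0,0]},{"fingers":-1,"delta_pos":[0,0,0],"twist":[0,0,0]}]'
python3 - <<'E'
from h import *
goto(.6226,-.199,.16,-89.5); snap('wrist','w11')
im=cv2.imread('pics/w11.png')
cv2.imwrite('pics/c13.png',cv2.resize(im[180:420,190:390],None,fx=2.5,fy=2.5,interpolation=cv2.INTER_CUBIC))
E
```

```text
time: 27.38
tool_pos: [0.4569, -0.2673, 0.0212]
tool_rot: [-0.026, -0.705, -0.029, 0.708]
contact_force: [-0.3, 0.8, -0.2]
gripper_width: 0.997
time: 28.0
tool_pos: [0.4577, -0.2677, 0.0529]
tool_rot: [-0.026, -0.705, -0.028, 0.708]
contact_force: [0.0, -0.2, -2.4]
gripper_width: 0.617
time: 28.38
tool_pos: [0.4615, -0.2707, 0.1592]
tool_rot: [0.029, 0.709, 0.025, -0.704]
contact_force: [-0.0, -0.2, -2.7]
gripper_width: 0.621
cur [ 0.4615 -0.2707  0.1592] jaw yaw -175.57 t 28.38 F [-0.  -0.2 -2.7] w 0.621
 delta cm in current axes [ -0.    -5.9  -16.61]  in target axes [-0.08 16.17 -7.02]  twist deg [-8.607e+01 -6.000e-02 -6.000e-01]
```

View pics/c13.png

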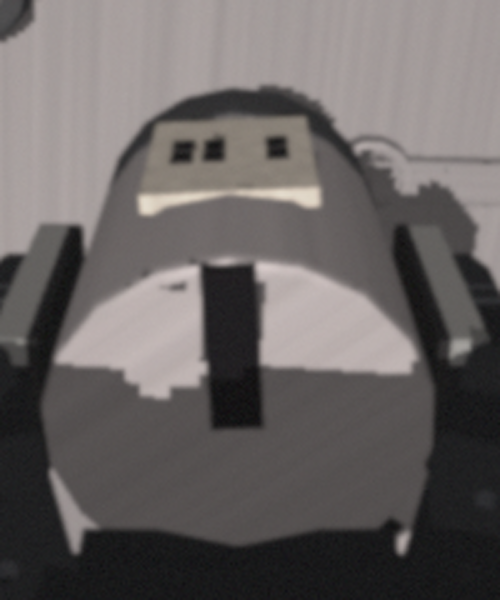

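Run:
```python
from h import *
f=load('w11'); mk(f,190,180,2.5,(238,428),(238,426),(230,268),.205); mk(f,190,180,2.5,(238,400),(138,196),(321,186),.205)
```

```text
C [ 0.4625 -0.2714  0.205 ] start [ 0.4625 -0.2717  0.205 ] yaw line -83.1 from C -83.2
C [ 0.4628 -0.2759  0.205 ] start [ 0.4769 -0.3038  0.205 ] yaw line -171.9 from C -103.4
```

```bash
python3 -m inch '[{"fingers":-1,"delta_pos":[0,-1.97,-5.53],"twist":[0,0,0]},{"fingers":-1,"delta_pos":[0,-1.97,-5.53],"twist":[0,0,0]},{"fingers":-1,"delta_pos":[0,-1.97,-5.53],"twist":[0,0,0]},{"fingers":-1,"delta_pos":[0,0,0],"twist":[-10.7,0,0]},{"fingers":-1,"delta_pos":[0,0,0],"twist":[-10.7,0,0]}]'
python3 -m inch '[{"fingers":-1,"delta_pos":[0,0,0],"twist":[-10.7,0,0]},{"fingers":-1,"delta_pos":[0,0,0],"twist":[-10.7,0,0]},{"fingers":-1,"delta_pos":[0,0,0],"twist":[-10.7,0,0]},{"fingers":-1,"delta_pos":[0,0,0],"twist":[-10.7,0,0]},{"fingers":-1,"delta_pos":[0,0,0],"twist":[-10.7,0,0]}]'
python3 -m inch '[{"fingers":-1,"delta_pos":[0,0,0],"twist":[-10.7,0,0]},{"fingers":-1,"delta_pos":[0,0,0],"twist":[-0.5,0,0]},{"fingers":-1,"delta_pos":[0,0,0],"twist":[0,0,0]},{"fingers":-1,"delta_pos":[0,0,0],"twist":[0,0,0]}]'
python3 - <<'E'
from h import *
goto(.6226,-.199,.028,-89.5); snap('wrist','w12')
E
```

```text
time: 29.05
tool_pos: [0.619, -0.1957, 0.1499]
tool_rot: [-0.159, -0.687, -0.162, 0.69]
contact_force: [-0.4, 1.3, -1.5]
gripper_width: 0.616
time: 29.68
tool_pos: [0.6183, -0.1964, 0.1503]
tool_rot: [-0.451, -0.542, -0.455, 0.544]
contact_force: [-0.4, 0.2, -2.4]
gripper_width: 0.618
time: 30.18
tool_pos: [0.6198, -0.1972, 0.1535]
tool_rot: [0.502, 0.498, 0.502, -0.498]
contact_force: [-0.2, -0.4, -1.5]
gripper_width: 0.623
cur [ 0.6198 -0.1972  0.1535] jaw yaw -89.57 t 30.18 F [-0.2 -0.4 -1.5] w 0.623
 delta cm in current axes [12.55  0.29  0.19]  in target axes [12.55  0.28  0.19]  twist deg [-0.07 -0.03  0.06]
```

View pics/w12.png

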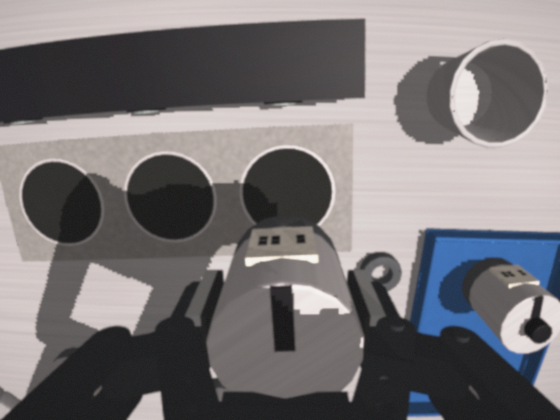

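```bash
python3 -m inch '[{"fingers":-1,"delta_pos":[5,0.2,0.2],"twist":[0,0,0]},{"fingers":-1,"delta_pos":[5,0,0],"twist":[0,0,0]},{"fingers":-1,"delta_pos":[2,0,0],"twist":[0,0,0]},{"fingers":-1,"delta_pos":[0.3,0,0],"twist":[0,0,0]},{"fingers":-1,"delta_pos":[0,0,0],"twist":[0,0,0]}]'
python3 -m inch '[{"fingers":-1,"delta_pos":[0.2,0,0],"twist":[0,0,0]},{"fingers":-1,"delta_pos":[0,0,0],"twist":[0,0,0]}]'
python3 - <<'E'
from h import *
goto(.6216,-.199,.028,-89.5)
E
```

```text
time: 30.85
tool_pos: [0.6236, -0.1999, 0.0335]
tool_rot: [0.503, 0.498, 0.501, -0.497]
contact_force: [0.0, -0.1, -1.5]
gripper_width: 0.62
time: 31.1
tool_pos: [0.623, -0.1996, 0.0307]
tool_rot: [0.503, 0.498, 0.501, -0.497]
contact_force: [0.2, 0.5, -1.8]
gripper_width: 0.619
cur [ 0.623  -0.1996  0.0307] jaw yaw -89.49 t 31.1 F [ 0.2  0.5 -1.8] w 0.619
 delta cm in current axes [ 0.27 -0.14 -0.07]  in target axes [ 0.27 -0.13 -0.06]  twist deg [ 0.01  0.05 -0.12]
```

```bash
python3 -m inch '[{"fingers":-1,"delta_pos":[0.2,-0.1,0],"twist":[0,0,0]},{"fingers":-1,"delta_pos":[0,0,0],"twist":[0,0,0]}]'
python3 -m inch '[{"fingers":-1,"delta_pos":[0.2,0,0],"twist":[0,0,0]},{"fingers":-1,"delta_pos":[0,0,0],"twist":[0,0,0]}]'
python3 -m inch '[{"fingers":-1,"delta_pos":[0.1,0,0],"twist":[0,0,0]},{"fingers":-1,"delta_pos":[0,0,0],"twist":[0,0,0]}]'
```

```text
time: 31.35
tool_pos: [0.6209, -0.1992, 0.0272]
tool_rot: [0.502, 0.498, 0.502, -0.498]
contact_force: [-0.1, 0.2, -1.8]
gripper_width: 0.625
time: 31.6
tool_pos: [0.621, -0.1993, 0.0271]
tool_rot: [0.502, 0.498, 0.503, -0.498]
contact_force: [-5.6, 1.9, 7.9]
gripper_width: 0.624
time: 31.85
tool_pos: [0.6211, -0.1993, 0.0271]
tool_rot: [0.502, 0.497, 0.503, -0.498]
contact_force: [-7.9, 3.0, 12.5]
gripper_width: 0.621
```

```bash
python3 -m inch '[{"fingers":-1,"delta_pos":[-0.2,0,0],"twist":[0,0,0]},{"fingers":0.7,"delta_pos":[0,0,0],"twist":[0,0,0]},{"fingers":0.7,"delta_pos":[0,0,0],"twist":[0,0,0]},{"fingers":0.7,"delta_pos":[-2,0,0],"twist":[0,0,0]},{"fingers":0.7,"delta_pos":[-5,0,0],"twist":[0,0,0]}]'
python3 -m inch '[{"fingers":0.7,"delta_pos":[-6,0,0],"twist":[0,0,0]},{"fingers":0.7,"delta_pos":[-4,-5,-2],"twist":[0,0,0]},{"fingers":0.7,"delta_pos":[0,-4,-4],"twist":[0,0,0]},{"fingers":0.7,"delta_pos":[0,0,0],"twist":[0,0,0]},{"fingers":0.7,"delta_pos":[0,0,0],"twist":[0,0,0]}]'
python3 - <<'E'
from h import *
goto(.445,-.1425,.22,-31); snap('wrist','w13')
E
```

```text
time: 32.48
tool_pos: [0.6191, -0.1985, 0.0947]
tool_rot: [0.5, 0.497, 0.504, -0.499]
contact_force: [0.3, -0.2, -0.2]
gripper_width: 0.849
time: 33.1
tool_pos: [0.5346, -0.1417, 0.1948]
tool_rot: [0.503, 0.498, 0.501, -0.497]
contact_force: [0.1, -0.1, 0.1]
gripper_width: 0.848
cur [ 0.5346 -0.1417  0.1948] jaw yaw -89.48 t 33.1 F [ 0.1 -0.1  0.1] w 0.848
 delta cm in current axes [-2.53 -8.95 -0.  ]  in target axes [-2.52 -4.68 -7.64]  twist deg [-58.48   0.12  -0.08]
```

View pics/w13.png

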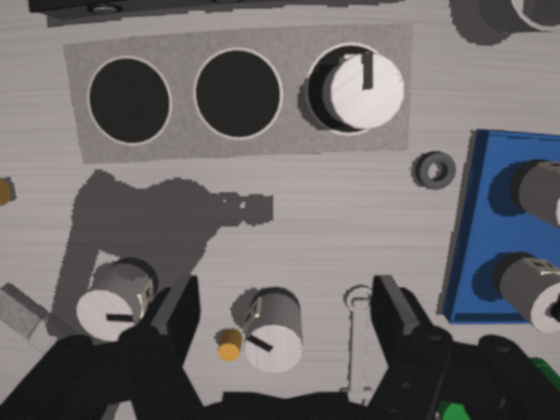

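```bash
python3 -m inch '[{"fingers":1,"delta_pos":[-1.2,-4.5,0],"twist":[0,0,0]},{"fingers":1,"delta_pos":[-1.2,-4.5,0],"twist":[0,0,0]},{"fingers":1,"delta_pos":[0,0,0],"twist":[-9.75,0,0]},{"fingers":1,"delta_pos":[0,0,0],"twist":[-9.75,0,0]},{"fingers":1,"delta_pos":[0,0,0],"twist":[-9.75,0,0]}]'
python3 -m inch '[{"fingers":1,"delta_pos":[0,0,0],"twist":[-9.75,0,0]},{"fingers":1,"delta_pos":[0,0,0],"twist":[-9.75,0,0]},{"fingers":1,"delta_pos":[0,0,0],"twist":[-9.75,0,0]},{"fingers":1,"delta_pos":[0,0,0],"twist":[0,0,0]},{"fingers":1,"delta_pos":[0,0,0],"twist":[0,0,0]}]'
python3 - <<'E'
from h import *
goto(.445,-.1425,.024,-31); snap('wrist','w14')
im=cv2.imread('pics/w14.png')
cv2.imwrite('pics/c14.png',cv2.resize(im[120:260,200:370],None,fx=4,fy=4,interpolation=cv2.INTER_CUBIC))
E
```

```text
time: 33.78
tool_pos: [0.445, -0.1433, 0.2184]
tool_rot: [0.613, 0.353, 0.612, -0.353]
contact_force: [-1.0, -0.7, 0.6]
gripper_width: 0.995
time: 34.4
tool_pos: [0.4445, -0.1427, 0.2178]
tool_rot: [0.681, 0.19, 0.681, -0.19]
contact_force: [0.1, -0.6, 0.3]
gripper_width: 0.997
cur [ 0.4445 -0.1427  0.2178] jaw yaw -31.15 t 34.4 F [ 0.1 -0.6  0.3] w 0.997
 delta cm in current axes [19.38  0.05  0.03]  in target axes [19.38  0.05  0.03]  twist deg [-0.15  0.01 -0.  ]
```

View pics/c14.png

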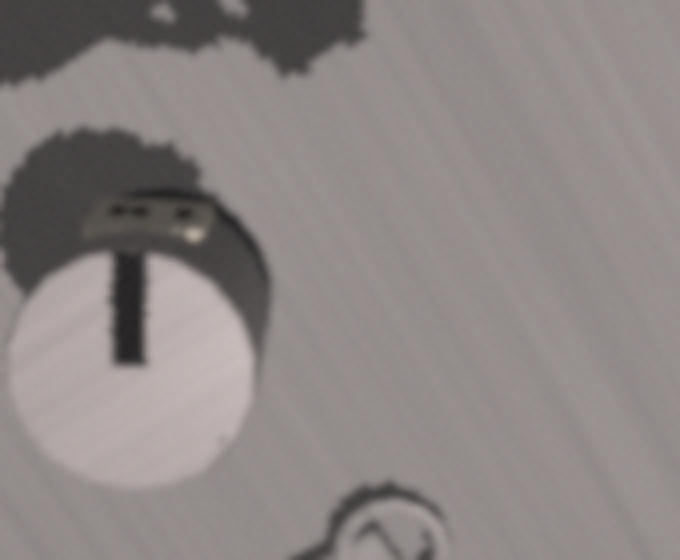

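Run:
```python
from h import *
f=load('w14')
mk(f,200,120,4,(132,369),(130,362),(128,255))
f=load('w13')
print(onz(f,274,346,.07),depth(f,274,346))
im=cv2.imread('pics/w14.png'); cv2.imwrite('pics/w14v.png',im)
```

```text
C [ 0.4011 -0.1326  0.07  ] start [ 0.4016 -0.1311  0.07  ] yaw line 57.4 from C 58.4
[ 0.40389792 -0.13416942  0.07      ] [ 0.40448453 -0.13419076  0.07074682]
```

View pics/w14.png

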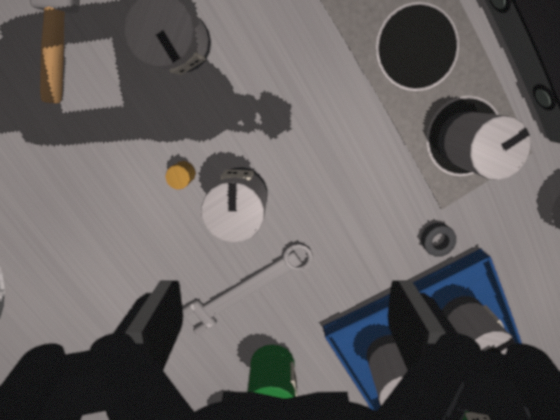

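Run:
```python
from h import *
f=load('w14')
print(onz(f,179,174,.028),onz(f,297,255,.005),onz(f,205,318,.005))
goto(.4013,-.1326,.22,95)
```

```text
[ 0.36593542 -0.08342047  0.028     ] [ 0.41416095 -0.22140106  0.005     ] [ 0.28286417 -0.2355448   0.005     ]
cur [ 0.4444 -0.1426  0.2177] jaw yaw -31.11 t 34.45 F [ 0.7  0.9 -0.3] w 0.999
 delta cm in current axes [-0.23 -1.37 -4.2 ]  in target axes [-0.23  4.2   1.37]  twist deg [-126.11   -0.      0.  ]
```

```bash
python3 -m inch '[{"fingers":1,"delta_pos":[0,-1.37,-4.2],"twist":[0,0,0]},{"fingers":1,"delta_pos":[0,0,0],"twist":[-9.2,0,0]},{"fingers":1,"delta_pos":[0,0,0],"twist":[-9.2,0,0]},{"fingers":1,"delta_pos":[0,0,0],"twist":[-9.2,0,0]},{"fingers":1,"delta_pos":[0,0,0],"twist":[-9.2,0,0]}]'
python3 -m inch '[{"fingers":1,"delta_pos":[0,0,0],"twist":[-9.3,0,0]},{"fingers":1,"delta_pos":[0,0,0],"twist":[0,0,0]},{"fingers":1,"delta_pos":[0,0,0],"twist":[0,0,0]}]'
python3 - <<'E'
from h import *
goto(.4013,-.1326,.024,15); snap('wrist','w15')
im=cv2.imread('pics/w15.png')
cv2.imwrite('pics/c15.png',cv2.resize(im[120:260,200:370],None,fx=4,fy=4,interpolation=cv2.INTER_CUBIC))
E
```

```text
time: 35.08
tool_pos: [0.401, -0.1325, 0.2177]
tool_rot: [0.706, -0.037, 0.706, 0.037]
contact_force: [-0.1, -0.6, -0.7]
gripper_width: 1.0
time: 35.45
tool_pos: [0.401, -0.1324, 0.2176]
tool_rot: [0.701, -0.092, 0.701, 0.092]
contact_force: [-0.5, -0.2, -0.2]
gripper_width: 1.002
cur [ 0.401  -0.1324  0.2176] jaw yaw 14.95 t 35.45 F [-0.5 -0.2 -0.2] w 1.002
 delta cm in current axes [19.36 -0.03  0.02]  in target axes [19.36 -0.03  0.02]  twist deg [-0.05  0.    0.  ]
```

View pics/c15.png

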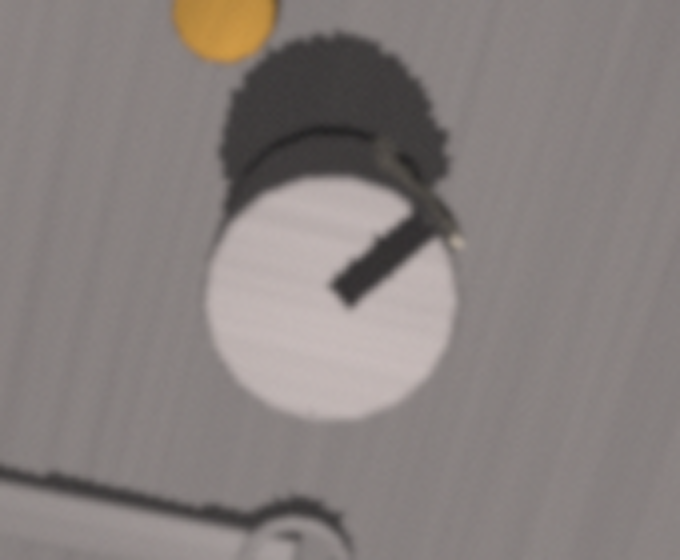

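View pics/w15.png

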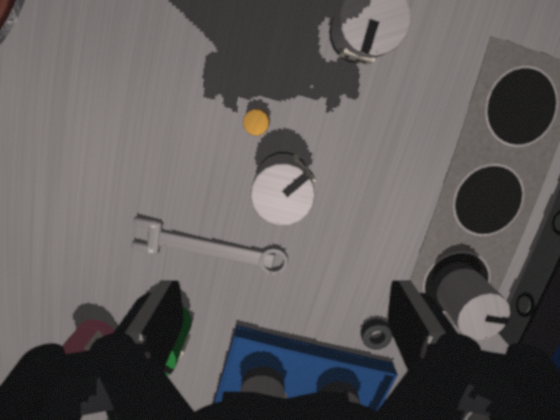

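Run:
```python
from h import *
f=load('w15')
mk(f,200,120,4,(332,298),(342,295),(430,219)); print(onz(f,256,122,.028),onz(f,272,258,.005))
```

```text
C [ 0.4003 -0.1321  0.07  ] start [ 0.4022 -0.131   0.07  ] yaw line 56.8 from C 54.8
[ 0.36272751 -0.08445003  0.028     ] [ 0.41167431 -0.22043534  0.005     ]
```

```bash
python3 -m inch '[{"fingers":1,"delta_pos":[6,0,0],"twist":[0,0,0]},{"fingers":1,"delta_pos":[6,0,0],"twist":[0,0,0]},{"fingers":1,"delta_pos":[4,0,0],"twist":[0,0,0]},{"fingers":1,"delta_pos":[3.3,0,0],"twist":[0,0,0]},{"fingers":1,"delta_pos":[0,0,0],"twist":[0,0,0]}]'
python3 -m inch '[{"fingers":-1,"delta_pos":[0,0,0],"twist":[0,0,0]},{"fingers":-1,"delta_pos":[0,0,0],"twist":[0,0,0]},{"fingers":-1,"delta_pos":[0,0,0],"twist":[0,0,0]},{"fingers":-1,"delta_pos":[0,0,0],"twist":[0,0,0]},{"fingers":-1,"delta_pos":[-3,0,0],"twist":[0,0,0]}]'
python3 -m inch '[{"fingers":-1,"delta_pos":[-6,0,0],"twist":[0,0,0]},{"fingers":-1,"delta_pos":[-5,0,0],"twist":[0,0,0]},{"fingers":-1,"delta_pos":[0,0,0],"twist":[0,0,0]}]'
python3 - <<'E'
from h import *
goto(.6173,-.099,.17,-39); snap('wrist','w16')
im=cv2.imread('pics/w16.png')
cv2.imwrite('pics/c16.png',cv2.resize(im[180:420,190:390],None,fx=2.5,fy=2.5,interpolation=cv2.INTER_CUBIC))
E
```

```text
time: 36.12
tool_pos: [0.3986, -0.1311, 0.0219]
tool_rot: [0.699, -0.091, 0.703, 0.094]
contact_force: [0.7, 0.3, 1.1]
gripper_width: 1.004
time: 36.75
tool_pos: [0.3992, -0.1314, 0.0533]
tool_rot: [0.7, -0.092, 0.702, 0.094]
contact_force: [0.2, -0.6, -3.6]
gripper_width: 0.622
time: 37.12
tool_pos: [0.404, -0.1339, 0.1705]
tool_rot: [0.704, -0.095, 0.697, 0.091]
contact_force: [-0.3, -0.5, -4.2]
gripper_width: 0.615
cur [ 0.404  -0.1339  0.1705] jaw yaw 15.1 t 37.12 F [-0.3 -0.5 -4.2] w 0.615
 delta cm in current axes [ 0.26 -2.19 21.5 ]  in target axes [ 0.05 16.13 14.38]  twist deg [54.1   0.69  0.19]
```

View pics/c16.png

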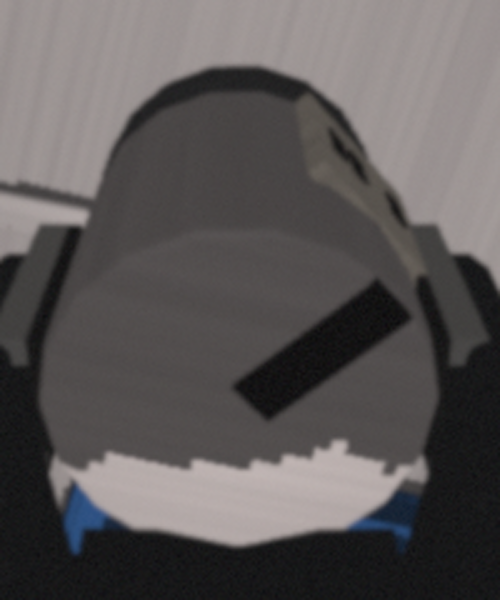

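Run:
```python
from h import *
f=load('w16')
mk(f,190,180,2.5,(238,398),(252,403),(395,299),.1705+.046)
print(onz(f,190+238/2.5,180+398/2.5,.1705+.046))
```

```text
C [ 0.4035 -0.1295  0.2165] start [ 0.4055 -0.1298  0.2165] yaw line 56.4 from C 52.1
[ 0.40363708 -0.12956187  0.2165    ]
```

```bash
python3 -m inch '[{"fingers":-1,"delta_pos":[0,-0.55,5.35],"twist":[0,0,0]},{"fingers":-1,"delta_pos":[0,-0.55,5.35],"twist":[0,0,0]},{"fingers":-1,"delta_pos":[0,-0.55,5.35],"twist":[0,0,0]},{"fingers":-1,"delta_pos":[0,-0.55,5.35],"twist":[0,0,0]},{"fingers":-1,"delta_pos":[0,0,0],"twist":[10.7,0,0]}]'
python3 -m inch '[{"fingers":-1,"delta_pos":[0,0,0],"twist":[10.7,0,0]},{"fingers":-1,"delta_pos":[0,0,0],"twist":[10.7,0,0]},{"fingers":-1,"delta_pos":[0,0,0],"twist":[10.7,0,0]},{"fingers":-1,"delta_pos":[0,0,0],"twist":[10.7,0,0]},{"fingers":-1,"delta_pos":[0,0,0],"twist":[0,0,0]}]'
python3 -m inch '[{"fingers":-1,"delta_pos":[0,0,0],"twist":[0,0,0]},{"fingers":-1,"delta_pos":[0,0,0],"twist":[0,0,0]}]'
python3 - <<'E'
from h import *
goto(.6165,-.100,.028,-38.5); snap('wrist','w17')
E
```

```text
time: 37.8
tool_pos: [0.6141, -0.0965, 0.1597]
tool_rot: [0.705, -0.025, 0.709, 0.027]
contact_force: [-1.5, -0.1, -3.0]
gripper_width: 0.618
time: 38.42
tool_pos: [0.6117, -0.0973, 0.1615]
tool_rot: [0.666, 0.232, 0.67, -0.232]
contact_force: [-0.1, -0.6, -4.3]
gripper_width: 0.619
time: 38.67
tool_pos: [0.613, -0.0977, 0.1639]
tool_rot: [0.668, 0.232, 0.668, -0.232]
contact_force: [0.4, 0.4, -3.1]
gripper_width: 0.615
cur [ 0.613  -0.0977  0.1639] jaw yaw -38.31 t 38.67 F [ 0.4  0.4 -3.1] w 0.615
 delta cm in current axes [13.59  0.04  0.43]  in target axes [13.59  0.04  0.42]  twist deg [ 0.19 -0.06  0.02]
```

View pics/w17.png

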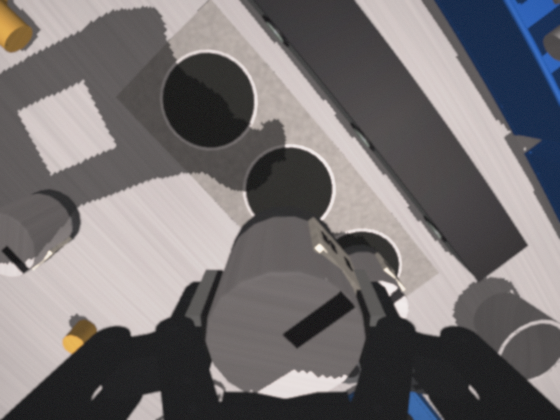

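```bash
python3 -m inch '[{"fingers":-1,"delta_pos":[5,0,0.4],"twist":[0,0,0]},{"fingers":-1,"delta_pos":[5,0,0],"twist":[0,0,0]},{"fingers":-1,"delta_pos":[2.5,0,0],"twist":[0,0,0]},{"fingers":-1,"delta_pos":[0.6,0,0],"twist":[0,0,0]},{"fingers":-1,"delta_pos":[0,0,0],"twist":[0,0,0]}]'
python3 -m inch '[{"fingers":-1,"delta_pos":[0.2,0,0],"twist":[0,0,0]},{"fingers":-1,"delta_pos":[0,0,0],"twist":[0,0,0]}]'
python3 - <<'E'
from h import *
goto(.6165,-.100,.026,-38.5)
E
```

```text
time: 39.35
tool_pos: [0.617, -0.1005, 0.0343]
tool_rot: [0.668, 0.232, 0.667, -0.232]
contact_force: [-0.1, -0.7, -3.1]
gripper_width: 0.617
time: 39.6
tool_pos: [0.6174, -0.1006, 0.033]
tool_rot: [0.669, 0.233, 0.667, -0.232]
contact_force: [1.0, 0.6, -3.6]
gripper_width: 0.623
cur [ 0.6174 -0.1006  0.033 ] jaw yaw -38.39 t 39.6 F [ 1.   0.6 -3.6] w 0.623
 delta cm in current axes [ 0.7  -0.01 -0.11]  in target axes [ 0.7  -0.01 -0.1 ]  twist deg [ 0.11  0.13 -0.06]
```

```bash
python3 -m inch '[{"fingers":-1,"delta_pos":[0.3,0,-0.1],"twist":[0,0,0]},{"fingers":-1,"delta_pos":[0,0,0],"twist":[0,0,0]}]'
python3 -m inch '[{"fingers":-1,"delta_pos":[0.2,0,0],"twist":[0,0,0]},{"fingers":-1,"delta_pos":[0,0,0],"twist":[0,0,0]}]'
```

```text
time: 39.85
tool_pos: [0.6154, -0.0996, 0.0284]
tool_rot: [0.668, 0.232, 0.668, -0.232]
contact_force: [-0.1, -0.5, -3.7]
gripper_width: 0.622
time: 40.1
tool_pos: [0.6158, -0.0996, 0.0271]
tool_rot: [0.668, 0.233, 0.668, -0.232]
contact_force: [-1.5, 1.8, -0.2]
gripper_width: 0.621
```

Touched down (force falling from -3.7 to 0). Release.

```bash
python3 -m inch '[{"fingers":0.7,"delta_pos":[0,0,0],"twist":[0,0,0]},{"fingers":0.7,"delta_pos":[0,0,0],"twist":[0,0,0]},{"fingers":0.7,"delta_pos":[-2,0,0],"twist":[0,0,0]},{"fingers":0.7,"delta_pos":[-5,0,0],"twist":[0,0,0]},{"fingers":0.7,"delta_pos":[-6,0,0],"twist":[0,0,0]}]'
python3 - <<'E'
from h import *
goto(.4315,.016,.21,-1)
snap('scene','s2')
im=cv2.imread('pics/s2.png'); cv2.imwrite('pics/c17.png',cv2.resize(im[150:300,150:350],None,fx=4,fy=4,interpolation=cv2.INTER_CUBIC))
E
```

```text
time: 40.72
tool_pos: [0.6151, -0.0995, 0.1583]
tool_rot: [0.667, 0.232, 0.668, -0.233]
contact_force: [0.6, 0.7, 1.4]
gripper_width: 0.844
cur [ 0.6151 -0.0995  0.1583] jaw yaw -38.39 t 40.73 F [0.6 0.7 1.4] w 0.844
 delta cm in current axes [ -5.15  -2.35 -21.57]  in target axes [ -5.17  11.23 -18.56]  twist deg [-37.39  -0.06   0.  ]
```

View pics/c17.png

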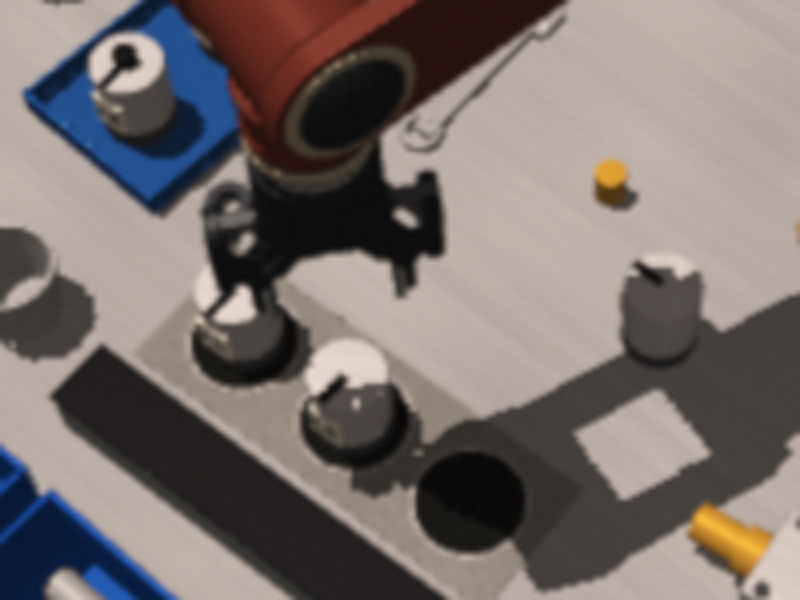

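```bash
python3 -m inch '[{"fingers":1,"delta_pos":[-5,0,0],"twist":[0,0,0]},{"fingers":1,"delta_pos":[0,-0.6,-5.4],"twist":[0,0,0]},{"fingers":1,"delta_pos":[0,-0.6,-5.4],"twist":[0,0,0]},{"fingers":1,"delta_pos":[0,-0.6,-5.4],"twist":[0,0,0]},{"fingers":1,"delta_pos":[0,-0.6,-5.4],"twist":[0,0,0]}]'
python3 -m inch '[{"fingers":1,"delta_pos":[0,0,0],"twist":[-9.35,0,0]},{"fingers":1,"delta_pos":[0,0,0],"twist":[-9.35,0,0]},{"fingers":1,"delta_pos":[0,0,0],"twist":[-9.35,0,0]},{"fingers":1,"delta_pos":[0,0,0],"twist":[-9.35,0,0]},{"fingers":1,"delta_pos":[0,0,0],"twist":[0,0,0]}]'
python3 -m inch '[{"fingers":1,"delta_pos":[0,0,0],"twist":[0,0,0]}]'
python3 - <<'E'
from h import *
goto(.4315,.016,.024,-1); snap('wrist','w18')
im=cv2.imread('pics/w18.png')
cv2.imwrite('pics/c18.png',cv2.resize(im[120:260,200:370],None,fx=4,fy=4,interpolation=cv2.INTER_CUBIC))
E
```

```text
time: 41.4
tool_pos: [0.4304, 0.0163, 0.208]
tool_rot: [0.669, 0.233, 0.667, -0.232]
contact_force: [0.6, 0.8, 0.9]
gripper_width: 0.996
time: 42.02
tool_pos: [0.4318, 0.0156, 0.2079]
tool_rot: [0.708, 0.007, 0.706, -0.007]
contact_force: [-0.3, -0.7, 0.0]
gripper_width: 0.997
time: 42.15
tool_pos: [0.4316, 0.0156, 0.2073]
tool_rot: [0.708, 0.007, 0.707, -0.007]
contact_force: [0.6, 0.2, 0.0]
gripper_width: 1.002
cur [0.4316 0.0156 0.2073] jaw yaw -1.12 t 42.15 F [0.6 0.2 0. ] w 1.002
 delta cm in current axes [18.33  0.04 -0.04]  in target axes [ 1.833e+01  4.000e-02 -1.000e-02]  twist deg [-0.12  0.08  0.01]
```

View pics/w18.png

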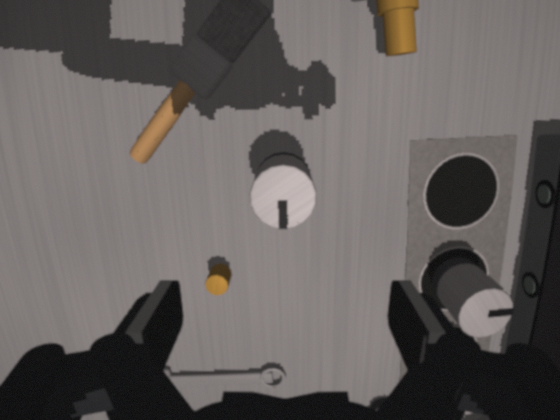

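View pics/c18.png

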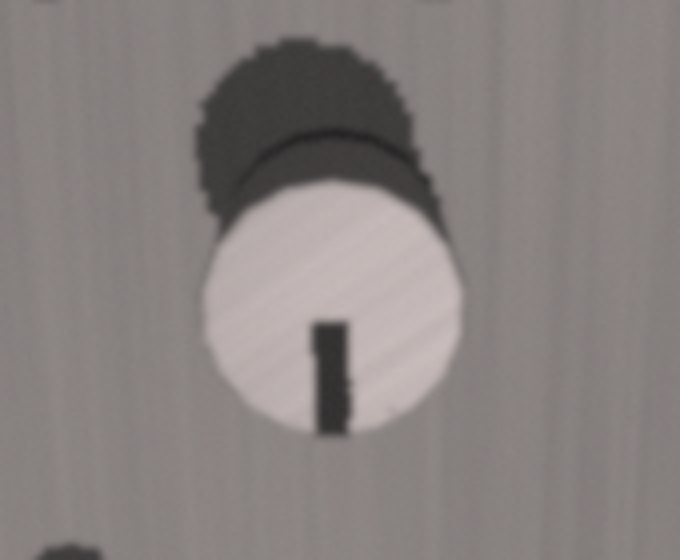

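```bash
python3 - <<'E'
from h import *
f=load('w18')
mk(f,200,120,4,(333,307),(330,322),(333,435))
E
python3 -m inch '[{"fingers":1,"delta_pos":[6,0,0],"twist":[0,0,0]},{"fingers":1,"delta_pos":[6,0,0],"twist":[0,0,0]},{"fingers":1,"delta_pos":[4,0,0],"twist":[0,0,0]},{"fingers":1,"delta_pos":[2.3,0,0],"twist":[0,0,0]},{"fingers":1,"delta_pos":[0,0,0],"twist":[0,0,0]}]'
python3 -m inch '[{"fingers":-1,"delta_pos":[0,0,0],"twist":[0,0,0]},{"fingers":-1,"delta_pos":[0,0,0],"twist":[0,0,0]},{"fingers":-1,"delta_pos":[0,0,0],"twist":[0,0,0]},{"fingers":-1,"delta_pos":[0,0,0],"twist":[0,0,0]},{"fingers":-1,"delta_pos":[-3,0,0],"twist":[0,0,0]}]'
python3 -m inch '[{"fingers":-1,"delta_pos":[-6,0,0],"twist":[0,0,0]},{"fingers":-1,"delta_pos":[-5,0,0],"twist":[0,0,0]},{"fingers":-1,"delta_pos":[0,0,0],"twist":[0,0,0]}]'
python3 - <<'E'
from h import *
goto(.612,.0013,.17,93); snap('wrist','w19')
im=cv2.imread('pics/w19.png')
cv2.imwrite('pics/c19.png',cv2.resize(im[180:420,190:390],None,fx=2.5,fy=2.5,interpolation=cv2.INTER_CUBIC))
E
```

```text
C [0.4318 0.0173 0.07  ] start [0.4311 0.0142 0.07  ] yaw line -89.7 from C -91.2
time: 42.82
tool_pos: [0.4295, 0.0159, 0.0216]
tool_rot: [0.705, 0.007, 0.709, -0.006]
contact_force: [0.7, 0.2, 0.1]
gripper_width: 0.997
time: 43.45
tool_pos: [0.4293, 0.0159, 0.052]
tool_rot: [0.705, 0.006, 0.709, -0.006]
contact_force: [1.0, -0.2, -2.0]
gripper_width: 0.621
time: 43.82
tool_pos: [0.4346, 0.0152, 0.1691]
tool_rot: [0.711, 0.006, 0.703, -0.007]
contact_force: [0.1, 0.5, -1.6]
gripper_width: 0.619
cur [0.4346 0.0152 0.1691] jaw yaw -0.99 t 43.83 F [ 0.1  0.5 -1.6] w 0.619
 delta cm in current axes [ 0.11 -1.09 17.76]  in target axes [ -0.09 -17.64  -2.32]  twist deg [-93.99   0.43   0.58]
```

View pics/c19.png

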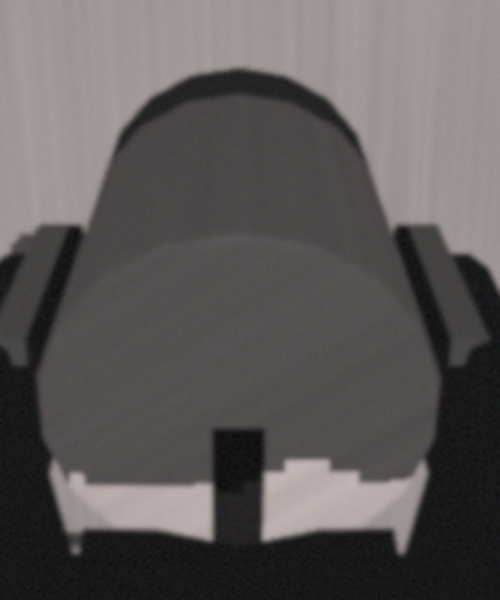

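```bash
python3 -m inch '[{"fingers":-1,"delta_pos":[0,-0.36,5.92],"twist":[0,0,0]},{"fingers":-1,"delta_pos":[0,-0.36,5.92],"twist":[0,0,0]},{"fingers":-1,"delta_pos":[0,-0.36,5.92],"twist":[0,0,0]},{"fingers":-1,"delta_pos":[0,0,0],"twist":[-10.45,0,0]},{"fingers":-1,"delta_pos":[0,0,0],"twist":[-10.45,0,0]}]'
python3 -m inch '[{"fingers":-1,"delta_pos":[0,0,0],"twist":[-10.45,0,0]},{"fingers":-1,"delta_pos":[0,0,0],"twist":[-10.45,0,0]},{"fingers":-1,"delta_pos":[0,0,0],"twist":[-10.45,0,0]},{"fingers":-1,"delta_pos":[0,0,0],"twist":[-10.45,0,0]},{"fingers":-1,"delta_pos":[0,0,0],"twist":[-10.45,0,0]}]'
python3 -m inch '[{"fingers":-1,"delta_pos":[0,0,0],"twist":[-10.45,0,0]},{"fingers":-1,"delta_pos":[0,0,0],"twist":[-10.45,0,0]},{"fingers":-1,"delta_pos":[0,0,0],"twist":[0,0,0]},{"fingers":-1,"delta_pos":[0,0,0],"twist":[0,0,0]}]'
python3 - <<'E'
from h import *
goto(.612,.0013,.027,93)
E
```

```text
time: 44.5
tool_pos: [0.6074, 0.0019, 0.1588]
tool_rot: [0.694, -0.123, 0.699, 0.125]
contact_force: [-0.1, -0.6, -2.4]
gripper_width: 0.62
time: 45.12
tool_pos: [0.6069, 0.002, 0.1598]
tool_rot: [0.569, -0.417, 0.572, 0.42]
contact_force: [-0.3, -0.9, -3.1]
gripper_width: 0.62
time: 45.62
tool_pos: [0.6079, 0.0019, 0.1617]
tool_rot: [0.487, -0.512, 0.488, 0.513]
contact_force: [0.4, 0.6, -2.4]
gripper_width: 0.623
cur [0.6079 0.0019 0.1617] jaw yaw 92.92 t 45.62 F [ 0.4  0.6 -2.4] w 0.623
 delta cm in current axes [13.47 -0.45 -0.09]  in target axes [13.47 -0.41 -0.08]  twist deg [-0.08  0.03 -0.16]
```

```bash
python3 -m inch '[{"fingers":-1,"delta_pos":[5,-0.45,-0.1],"twist":[0,0,0]},{"fingers":-1,"delta_pos":[5,0,0],"twist":[0,0,0]},{"fingers":-1,"delta_pos":[2,0,0],"twist":[0,0,0]},{"fingers":-1,"delta_pos":[0.9,0,0],"twist":[0,0,0]},{"fingers":-1,"delta_pos":[0,0,0],"twist":[0,0,0]}]'
python3 -m inch '[{"fingers":-1,"delta_pos":[0.2,0,0],"twist":[0,0,0]},{"fingers":-1,"delta_pos":[0,0,0],"twist":[0,0,0]}]'
python3 - <<'E'
from h import *
goto(.6125,.0013,.027,93)
E
```

```text
time: 46.25
tool_pos: [0.6142, 0.0009, 0.0355]
tool_rot: [-0.487, 0.513, -0.486, -0.513]
contact_force: [0.4, 0.3, -2.8]
gripper_width: 0.622
time: 46.5
tool_pos: [0.6144, 0.0009, 0.0341]
tool_rot: [-0.487, 0.514, -0.486, -0.512]
contact_force: [0.6, -0.6, -3.2]
gripper_width: 0.616
cur [0.6144 0.0009 0.0341] jaw yaw 93.06 t 46.5 F [ 0.6 -0.6 -3.2] w 0.616
 delta cm in current axes [0.71 0.19 0.05]  in target axes [0.71 0.19 0.05]  twist deg [ 0.06 -0.03  0.14]
```

```bash
python3 -m inch '[{"fingers":-1,"delta_pos":[0.4,0.1,0.05],"twist":[0,0,0]},{"fingers":-1,"delta_pos":[0,0,0],"twist":[0,0,0]}]'
python3 -m inch '[{"fingers":-1,"delta_pos":[0.2,0,0],"twist":[0,0,0]},{"fingers":-1,"delta_pos":[0,0,0],"twist":[0,0,0]}]'
```

```text
time: 46.75
tool_pos: [0.6119, 0.0015, 0.0282]
tool_rot: [0.486, -0.513, 0.487, 0.513]
contact_force: [-1.0, -0.2, -1.8]
gripper_width: 0.619
time: 47.0
tool_pos: [0.6121, 0.0015, 0.0263]
tool_rot: [0.486, -0.513, 0.487, 0.513]
contact_force: [0.3, 0.8, -1.6]
gripper_width: 0.616
```

```bash
python3 -m inch '[{"fingers":-1,"delta_pos":[0.1,0,0],"twist":[0,0,0]},{"fingers":-1,"delta_pos":[0,0,0],"twist":[0,0,0]}]'
```

```text
time: 47.25
tool_pos: [0.6125, 0.0014, 0.0256]
tool_rot: [-0.487, 0.513, -0.486, -0.513]
contact_force: [0.8, 0.2, -2.2]
gripper_width: 0.621
```

```bash
python3 -m inch '[{"fingers":-1,"delta_pos":[0.1,0,0],"twist":[0,0,0]},{"fingers":-1,"delta_pos":[0,0,0],"twist":[0,0,0]}]'
```

```text
time: 47.5
tool_pos: [0.6125, 0.0014, 0.0256]
tool_rot: [0.486, -0.513, 0.486, 0.513]
contact_force: [-4.2, -0.9, 6.0]
gripper_width: 0.62
```

Contact. Release and raise; then look from above.

```bash
python3 -m inch '[{"fingers":-1,"delta_pos":[-0.1,0,0],"twist":[0,0,0]},{"fingers":0.7,"delta_pos":[0,0,0],"twist":[0,0,0]},{"fingers":0.7,"delta_pos":[0,0,0],"twist":[0,0,0]},{"fingers":0.7,"delta_pos":[-2,0,0],"twist":[0,0,0]},{"fingers":0.7,"delta_pos":[-5,0,0],"twist":[0,0,0]}]'
python3 -m inch '[{"fingers":0.7,"delta_pos":[-6,0,0],"twist":[0,0,0]},{"fingers":0.7,"delta_pos":[-5,0,-5],"twist":[0,0,0]},{"fingers":0.7,"delta_pos":[-3,0,-5],"twist":[0,0,0]},{"fingers":0.7,"delta_pos":[0,-5,0],"twist":[0,0,0]},{"fingers":0.7,"delta_pos":[0,0,0],"twist":[0,0,0]}]'
python3 -m inch '[{"fingers":0.7,"delta_pos":[0,0,0],"twist":[0,0,0]}]'
python3 - <<'E'
from h import *
goto(.6125,.0013,.027,93);snap('wrist','w20')
E
```

```text
time: 48.12
tool_pos: [0.6103, 0.0017, 0.0944]
tool_rot: [0.485, -0.512, 0.488, 0.515]
contact_force: [1.1, 0.4, 0.7]
gripper_width: 0.848
time: 48.75
tool_pos: [0.6692, -0.0907, 0.2307]
tool_rot: [-0.487, 0.513, -0.486, -0.513]
contact_force: [-1.1, 0.3, -0.6]
gripper_width: 0.848
time: 48.88
tool_pos: [0.6671, -0.0898, 0.2304]
tool_rot: [-0.486, 0.513, -0.486, -0.513]
contact_force: [-0.4, -0.0, -0.2]
gripper_width: 0.851
cur [ 0.6671 -0.0898  0.2304] jaw yaw 93.08 t 48.88 F [-0.4 -0.  -0.2] w 0.851
 delta cm in current axes [20.33  4.96  9.39]  in target axes [20.34  4.97  9.38]  twist deg [ 0.08 -0.01  0.  ]
```

View pics/w20.png

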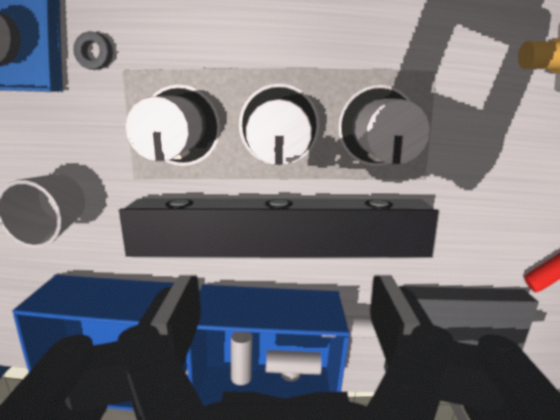

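Run:
```python
from h import *
im=cv2.imread('pics/w20.png')
cv2.imwrite('pics/c20.png',cv2.resize(im[65:185,110:445],None,fx=2.38,fy=2.38*1.0,interpolation=cv2.INTER_CUBIC))
cv2.imwrite('pics/c21.png',np.hstack([cv2.resize(im[85:175,x:x+66],None,fx=4,fy=4,interpolation=cv2.INTER_CUBIC) for x in (124,246,366)]))
```

```text
(no output)
```

View pics/c21.png

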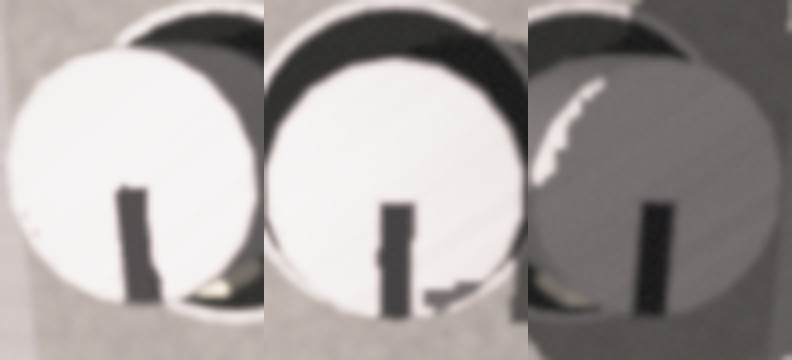

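View pics/c20.png

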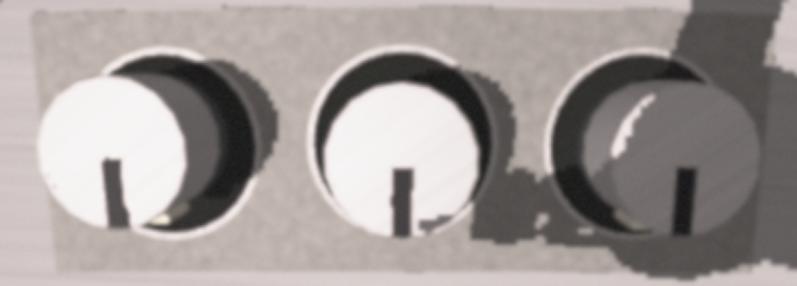

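Run:
```python
from h import *
f=load('w20')
mk(f,124,85,4,(131,173),(132,190),(142,300))
mk(f,246,85,4,(131,186),(134,206),(132,317))
mk(f,366,85,4,(128,183),(130,206),(122,314))
# pad centres (from ring outlines) and reader lens line
a=lambda x,y:onz(f,110+(x+.5)/2.38-.5,65+(y+.5)/2.38-.5,0).round(4)
print(a(177,143),a(402,140),a(632,140),a(32,12),a(790,10))
for p in [(178,204),(279,204),(378,204)]: print(onz(f,*p,.03).round(4))
print(onz(f,120,209,.045),onz(f,438,210,.045),onz(f,124,256,.045),onz(f,435,256,.045))
```

```text
C [ 0.6192 -0.2001  0.07  ] start [ 0.6227 -0.2     0.07  ] yaw line 3.0 from C 2.7
C [ 0.6172 -0.0986  0.07  ] start [ 0.6213 -0.0978  0.07  ] yaw line 1.8 from C 3.3
C [6.106e-01 2.000e-04 7.000e-02] start [0.6153 0.0013 0.07  ] yaw line 3.7 from C 5.3
[ 0.6219 -0.1954  0.    ] [ 0.6161 -0.0995  0.    ] [ 0.6102 -0.0018  0.    ] [ 0.57   -0.2563  0.    ] [0.5522 0.0588 0.    ]
[ 0.6971 -0.1954  0.03  ]
[ 0.6917 -0.0949  0.03  ]
[0.6863 0.0033 0.03  ]
[ 0.70041323 -0.24855249  0.045     ] [0.68473197 0.05878779 0.045     ] [ 0.75034536 -0.24901123  0.045     ] [0.73319204 0.06501052 0.045     ]
```

```bash
python3 -m inch '[{"fingers":-1,"delta_pos":[0,0,0],"twist":[3.1,0,0]},{"fingers":-1,"delta_pos":[0,3.3,5],"twist":[0,0,0]},{"fingers":-1,"delta_pos":[0,3.3,5],"twist":[0,0,0]},{"fingers":-1,"delta_pos":[0,3.3,5],"twist":[0,0,0]},{"fingers":-1,"delta_pos":[0,3.3,5],"twist":[0,0,0]}]'
python3 -m inch '[{"fingers":-1,"delta_pos":[0,3.3,5],"twist":[0,0,0]},{"fingers":-1,"delta_pos":[0,3.3,5],"twist":[0,0,0]},{"fingers":-1,"delta_pos":[0,3.1,5.2],"twist":[0,0,0]},{"fingers":-1,"delta_pos":[0,0,0],"twist":[0,0,0]},{"fingers":-1,"delta_pos":[0,0,0],"twist":[0,0,0]}]'
python3 - <<'E'
from h import *
goto(.438,.262,.068,90); snap('scene','s3')
im=cv2.imread('pics/s3.png'); cv2.imwrite('pics/c22.png',cv2.resize(im[200:360,290:450],None,fx=3.7,fy=3.7,interpolation=cv2.INTER_CUBIC))
P=np.array([.522,.227]);prev=None
for ph in [-173,-163,-153,-143,-133,-123,-113,-103,-93,-83]:
    a=np.radians(ph);u=np.array([np.cos(a),np.sin(a)]);n=np.array([-u[1],u[0]])
    t=P+.085*u-(.0085+.011*abs(n[0])+.0145*abs(n[1])-.001)*n
    print(ph,t.round(4), None if prev is None else ((t-prev)*100).round(2)); prev=t
E
```

```text
time: 49.55
tool_pos: [0.5333, 0.1117, 0.2303]
tool_rot: [0.5, -0.5, 0.5, 0.5]
contact_force: [0.6, 0.9, -0.1]
gripper_width: 0.003
time: 50.18
tool_pos: [0.4381, 0.2621, 0.2301]
tool_rot: [-0.5, 0.5, -0.5, -0.5]
contact_force: [0.6, 0.0, 0.2]
gripper_width: 0.001
cur [0.4381 0.2621 0.2301] jaw yaw 90.02 t 50.17 F [0.6 0.  0.2] w 0.001
 delta cm in current axes [16.21  0.03 -0.  ]  in target axes [ 1.621e+01  1.000e-02 -1.000e-02]  twist deg [ 0.02 -0.01  0.06]
-173 [0.4348 0.2397] None
-163 [0.4335 0.2257] [-0.13 -1.4 ]
-153 [0.4347 0.2111] [ 0.12 -1.46]
-143 [0.4386 0.1964] [ 0.39 -1.47]
-133 [0.4454 0.1822] [ 0.68 -1.42]
-123 [0.4551 0.1691] [ 0.96 -1.31]
-113 [0.4673 0.1579] [ 1.23 -1.13]
-103 [0.4819 0.149 ] [ 1.46 -0.88]
-93 [0.4983 0.1431] [ 1.64 -0.59]
-83 [0.5123 0.1402] [ 1.4 -0.3]
```

View pics/c22.png

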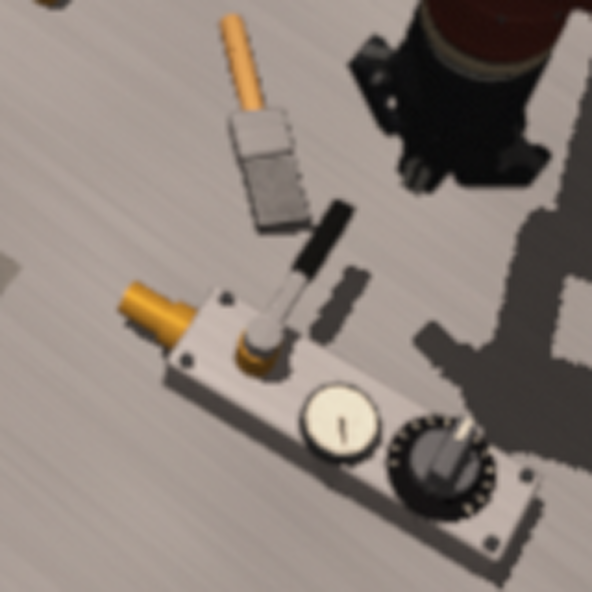

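```bash
python3 -m inch '[{"fingers":-1,"delta_pos":[6,0,0],"twist":[0,0,0]},{"fingers":-1,"delta_pos":[6,0,0],"twist":[0,0,0]},{"fingers":-1,"delta_pos":[4.2,0,0],"twist":[0,0,0]},{"fingers":-1,"delta_pos":[0,0,0],"twist":[0,0,0]},{"fingers":-1,"delta_pos":[0,0.3,-1.5],"twist":[0,0,0]}]'
python3 -m inch '[{"fingers":-1,"delta_pos":[0,0,-0.8],"twist":[0,0,0]},{"fingers":-1,"delta_pos":[0,0.13,-1.4],"twist":[0,0,0]},{"fingers":-1,"delta_pos":[0,-0.12,-1.46],"twist":[0,0,0]},{"fingers":-1,"delta_pos":[0,-0.4,-1.47],"twist":[0,0,0]},{"fingers":-1,"delta_pos":[0,-0.7,-1.42],"twist":[0,0,0]}]'
python3 -m inch '[{"fingers":-1,"delta_pos":[0,-0.96,-1.3],"twist":[0,0,0]},{"fingers":-1,"delta_pos":[0,-1.23,-1.13],"twist":[0,0,0]},{"fingers":-1,"delta_pos":[0,-1.46,-0.88],"twist":[0,0,0]},{"fingers":-1,"delta_pos":[0,0,0],"twist":[0,0,0]}]'
python3 - <<'E'
from h import *
goto(.4983,.1431,.068,90)
E
```

```text
time: 50.85
tool_pos: [0.4373, 0.2469, 0.0698]
tool_rot: [0.501, -0.5, 0.499, 0.499]
contact_force: [0.2, 0.9, 0.8]
gripper_width: 0.002
time: 51.48
tool_pos: [0.4464, 0.1807, 0.0676]
tool_rot: [0.5, -0.5, 0.5, 0.5]
contact_force: [-1.1, 2.7, -0.9]
gripper_width: -0.0
time: 51.98
tool_pos: [0.4842, 0.1476, 0.0678]
tool_rot: [0.5, -0.5, 0.501, 0.499]
contact_force: [-0.8, 1.6, 0.5]
gripper_width: -0.0
cur [0.4842 0.1476 0.0678] jaw yaw 89.89 t 51.98 F [-0.8  1.6  0.5] w -0.0
 delta cm in current axes [-0.02 -1.41 -0.45]  in target axes [-0.02 -1.41 -0.45]  twist deg [-0.11 -0.06  0.03]
```

```bash
python3 -m inch '[{"fingers":-1,"delta_pos":[0,-1.5,-0.5],"twist":[0,0,0]},{"fingers":-1,"delta_pos":[0,-0.9,-0.2],"twist":[0,0,0]},{"fingers":-1,"delta_pos":[0,0,0],"twist":[0,0,0]}]'
python3 -m inch '[{"fingers":-1,"delta_pos":[0,-0.3,0],"twist":[0,0,0]},{"fingers":-1,"delta_pos":[0,0,0],"twist":[0,0,0]}]'
python3 -m inch '[{"fingers":-1,"delta_pos":[0,-0.3,0],"twist":[0,0,0]},{"fingers":-1,"delta_pos":[0,0,0],"twist":[0,0,0]}]'
```

```text
time: 52.35
tool_pos: [0.5079, 0.1414, 0.0679]
tool_rot: [0.5, -0.5, 0.5, 0.499]
contact_force: [-0.3, 0.0, -0.1]
gripper_width: 0.003
time: 52.6
tool_pos: [0.51, 0.1416, 0.0678]
tool_rot: [0.5, -0.5, 0.5, 0.5]
contact_force: [-0.4, -0.4, -0.2]
gripper_width: -0.001
time: 52.85
tool_pos: [0.5106, 0.1416, 0.0676]
tool_rot: [0.498, -0.498, 0.502, 0.501]
contact_force: [-9.5, -0.7, 7.8]
gripper_width: 0.001
```

```bash
python3 -m inch '[{"fingers":-1,"delta_pos":[0,-0.2,0],"twist":[0,0,0]},{"fingers":-1,"delta_pos":[0,0,0],"twist":[0,0,0]},{"fingers":-1,"delta_pos":[0,0,0],"twist":[0,0,0]}]'
```

```text
time: 53.22
tool_pos: [0.5107, 0.1416, 0.0675]
tool_rot: [0.497, -0.497, 0.503, 0.503]
contact_force: [-17.1, -2.2, 11.8]
gripper_width: -0.002
```

```bash
python3 -m inch '[{"fingers":-1,"delta_pos":[0,2.5,0],"twist":[0,0,0]},{"fingers":-1,"delta_pos":[-6,0,0],"twist":[0,0,0]},{"fingers":-1,"delta_pos":[-6,0,0],"twist":[0,0,0]},{"fingers":-1,"delta_pos":[-6,4,0],"twist":[0,0,0]},{"fingers":-1,"delta_pos":[-4,4,0],"twist":[0,0,0]}]'
python3 -m inch '[{"fingers":-1,"delta_pos":[0,0,0],"twist":[0,0,0]},{"fingers":-1,"delta_pos":[0,0,0],"twist":[0,0,0]}]'
python3 - <<'E'
from h import *
goto(.5,.14,.2,90); snap('scene','s4'); snap('side','si4'); snap('wrist','w21')
im=cv2.imread('pics/s4.png'); cv2.imwrite('pics/c23.png',cv2.resize(im[140:380,140:450],None,fx=2.5,fy=2.5,interpolation=cv2.INTER_CUBIC))
im=cv2.imread('pics/s4.png'); cv2.imwrite('pics/c24.png',cv2.resize(im[250:360,310:450],None,fx=5,fy=5,interpolation=cv2.INTER_CUBIC))
E
```

```text
time: 53.85
tool_pos: [0.4151, 0.1417, 0.2829]
tool_rot: [0.501, -0.501, 0.499, 0.499]
contact_force: [0.4, 0.9, 1.2]
gripper_width: -0.0
time: 54.1
tool_pos: [0.4152, 0.1417, 0.2793]
tool_rot: [0.5, -0.5, 0.5, 0.5]
contact_force: [-0.1, 0.3, -1.0]
gripper_width: -0.001
cur [0.4152 0.1417 0.2793] jaw yaw 89.97 t 54.1 F [-0.1  0.3 -1. ] w -0.001
 delta cm in current axes [ 7.94 -8.48 -0.16]  in target axes [ 7.93 -8.48 -0.17]  twist deg [-0.03 -0.    0.03]
```

View pics/c23.png

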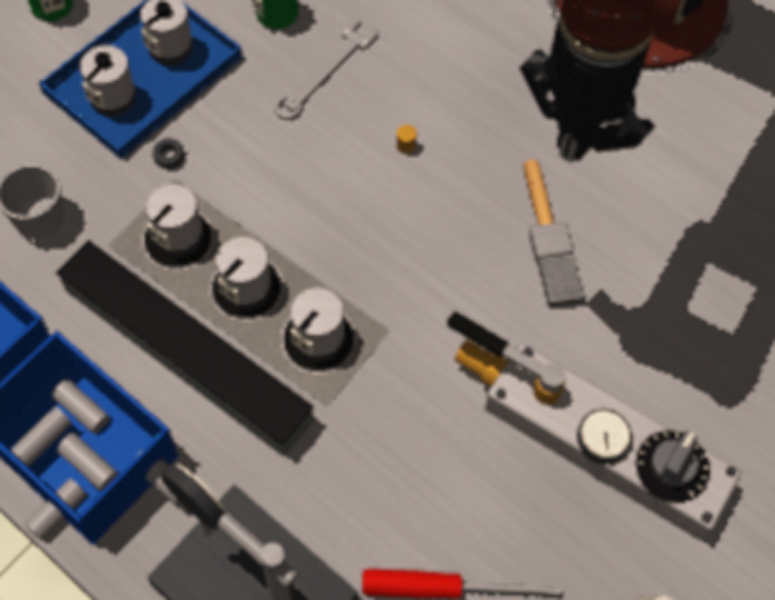

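View pics/c24.png

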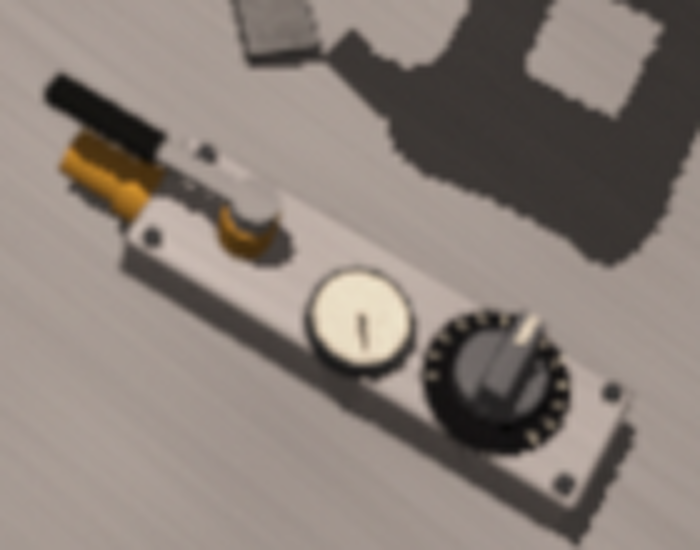

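View pics/w21.png

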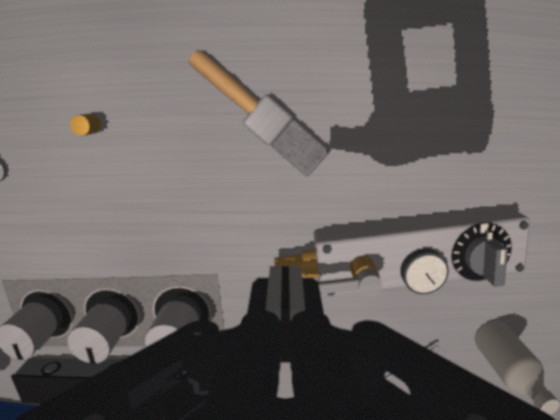

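Run:
```python
from h import *
f=load('s4')
c2=lambda u,v:(310+u/5-.4,250+v/5-.4)
h=onz(f,*c2(255,203),.086);t=onz(f,*c2(54,90),.083);d=t-h;print(h,t,np.degrees(np.arctan2(d[1],d[0])),'open stop ~',-82.8)
```

```text
[0.52051587 0.22754272 0.086     ] [0.53562318 0.11440406 0.083     ] -82.39433233237887 open stop ~ -82.8
```

Lever is at the open stop. Everything checks out, so I'll hand the job in.

```bash
python3 -c "
from plant import manip
print(manip.job_done()); print(manip.state()['time'])"
```

```text
the job is handed in; nothing more can be done
None
the job is handed in; nothing more can be done
```

The changeover is finished and handed in, at about 54 s of robot time. I did the steps in this order:
1. I pushed the lever to its shut stop.
2. I turned the regulator pointer to the index mark.
3. I moved both finished cartridges into the blue tray.
4. I stood the three waiting cartridges on their own pads.
5. I pushed the lever back to its open stop.

**Valve:** The lever came up firm at both stops. In the last picture it lies at about -82.4°, against about -82.8° expected for fully open. It had started about 5° short of fully open.

**Regulator:** The pointer sat on the index mark in the close-up after I turned it.

**Finished cartridges:** Both stand upright in the tray.

**Waiting cartridges:** All three are upright on their pads, centred to within about 4 mm. Their plates face the reader to within about 1 to 2° by the best reading; a cruder one for the left pad says a little over 2°.

**Disagreements between checks:** The centre reading for the cartridge on the right pad (pad_2) is about 3 to 4 mm off. The end of its top line suggests it is closer to the middle than that. One in-hand measurement of the middle cartridge (pad_1) was about 4 mm off, and the later view from above did not show it.

**The knock:** The middle waiting cartridge was pushed about 4 cm aside during the run. I found its new position and gripped it at a different angle to stay clear of the brass bush.

**Other items:** The bush is where it started. The tools, the cup and the look-alikes were never touched. I looked at them in the last picture but did not measure them.

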